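# Open the drafting kit, prove its tape and lay out the pens

### The job

Get the drawing place ready: take the blue kit apart, first its lid and then the white tray, and set each down flat and upright on the bare table, clear of the case, the mat and each other. Then prove the tape inside: pull its orange tab out until its middle is at the red line, hold it there for two seconds, and ease it gently all the way home without letting it snap back. Lay every black pen flat on the green mat, side by side with gaps between, parallel to the white lines that run towards the yellow stripe, midway along the mat, all tips pointing to the stripe; leave the block of yellow notes and the round tin behind the pens alone.

Things in the scene. Friction and masses are not known exactly. Their poses are not given: they have to be found in the camera images.
- case: blue open-topped case 236 x 84 x 62 mm, fixed; walls 5, floor 6 mm. A yellow tape (30 mm high) lies in its -x end, front face 48 mm on the -x side of the case's centre; its sprung blade pulls out along the case's +x. Origin: centre of underside; x along its length, z up. At the start a tray sits in its mouth and a lid covers the tray
- lid: blue lid 236 x 84 mm, a cap 16 mm deep, open below, about 0.16 kg, with a black knob (diameter 24, height 24 mm) in the middle of its top; lies loosely over the tray and lifts straight off. Origin: centre of its lower rim (at table height when set down); x along its length, z up
- lid_knob (a point): centre of the lid's knob, 28 mm above the lid's origin (the knob reaches from 16 to 40 mm)
- tray: white trough 220 x 68 x 32 mm; a 236 x 84 mm flange, 12 to 16 mm up, rests on the case's rim; about 0.25 kg; eraser and sharpener stuck inside. Handle: a grey rib across its middle, 10 mm thick along x, 60 mm wide, top 30 mm above the origin, 35 mm free on both sides; pinch it along x. Lifts straight out. Origin: centre of underside; x along its length, z up
- tray_grip (a point): point in the tray's rib, 26 mm above the tray's origin
- blade (a joint): how far the tape's blade is pulled out, m: 0 fully home, 0.085 at the end stop. The spring pulls it home with about 4 N at 0, rising by 0.6 N per 10 mm to 9 N; let go it snaps back
- tab_grip (a point): point in the orange pull tab at the blade's end, 34 mm above the table, on the tab's middle plane (black line on its top). The tab is a plate 8 mm thick along the case's x, 30 mm wide, from 10 to 46 mm above the table; pinch it along x. At home its middle is 40 mm in front of the tape's housing
- mark (a point): the red line, painted across the case's floor and up its inner side walls, to which the tab's middle is to be pulled; this point lies over the line, at the same height and on the same lengthwise line as tab_grip. x axis: the pull direction. It lies 40 to 72 mm from the tab's home
- mat: green drawing mat 210 x 230 x 4 mm with white grid lines, fixed; a yellow stripe runs along its +x edge. Origin: centre of the underside; x towards the striped edge, y along that edge, z up
- pen_0: black felt pen, 165 mm long, 12 mm wide, 12 to 14 mm high, lying on the table (three or four of such pens are there); mass 12 g. Origin: middle of its underside; its pointed writing tip is along its own +y, the end with the grey clip is its tail
- tip_0 (a point): writing end of pen_0, 80 mm from its middle on +y
- pen_1: black felt pen, 165 mm long, 12 mm wide, 12 to 14 mm high, lying on the table (three or four of such pens are there); mass 12 g. Origin: middle of its underside; its pointed writing tip is along its own +y, the end with the grey clip is its tail
- tip_1 (a point): writing end of pen_1, 80 mm from its middle on +y
- pen_2: black felt pen, 165 mm long, 12 mm wide, 12 to 14 mm high, lying on the table (three or four of such pens are there); mass 12 g. Origin: middle of its underside; its pointed writing tip is along its own +y, the end with the grey clip is its tail
- tip_2 (a point): writing end of pen_2, 80 mm from its middle on +y
- pen_3: black felt pen, 165 mm long, 12 mm wide, 12 to 14 mm high, lying on the table (three or four of such pens are there); mass 12 g. Origin: middle of its underside; its pointed writing tip is along its own +y, the end with the grey clip is its tail
- tip_3 (a point): writing end of pen_3, 80 mm from its middle on +y
- sticky_notes: block of yellow notes 80 x 80 x 13 mm, a bystander to be left alone. Origin: centre of the underside
- balm_tin: round grey tin, diameter 60, height 26 mm, a bystander to be left alone. Origin: centre of the underside

How it is judged:
On the way, in this order (a step that is already met when the one before it is completed fails the run):
1. the lid is off and lies flat on the bare table, released (height (world z) of lid between -0.01 and 0.005 m and angle between lid's own z axis and vertical below 0.06 rad and linear speed of lid below 0.03 m/s and horizontal distance between lid and case above 0.084 m and horizontal distance between lid and mat above 0.14 m and contact force between the fingers and lid below 0.2 N), for 0.2 s.
2. the tray is out and stands flat on the bare table, released (height (world z) of tray between -0.01 and 0.005 m and angle between tray's own z axis and vertical below 0.06 rad and linear speed of tray below 0.03 m/s and horizontal distance between tray and case above 0.084 m and horizontal distance between tray and mat above 0.14 m and horizontal distance between lid and tray above 0.08 m and contact force between the fingers and tray below 0.2 N), for 0.2 s.
3. the tape's tab is held within 5 mm of the red line for 1.2 s (x of tab_grip in the frame of mark between -0.005 and 0.005 m), for 1.2 s.
4. the tape is fully home and let go (value of joint blade below 0.004 m and contact force between the fingers and blade below 0.2 N), for 0.2 s.
At the end, for the whole second after the job is handed in: Lid and tray flat, upright on the table, centres 84 mm or more from the case, 140 mm from the mat, 80 mm apart; tape home to 4 mm; each pen flat on the mat, its middle within 30 mm lengthwise of the mat's, within 0.17 rad of its x, tip to the stripe, pens 15 mm apart, at rest (height (world z) of lid between -0.01 and 0.005 m and angle between each of lid, tray's own z axis and vertical below 0.06 rad and linear speed of each of lid, tray below 0.03 m/s and horizontal distance between each of lid, tray and case above 0.084 m and horizontal distance between each of lid, tray and mat above 0.14 m and height (world z) of tray between -0.01 and 0.005 m and horizontal distance between lid and tray above 0.08 m and value of joint blade below 0.004 m and z of pen_0 in the frame of mat between 0 and 0.017 m and angle between pen_0's own y axis and vertical between 1.48 and 1.66 rad and x of pen_0 in the frame of mat between -0.03 and 0.03 m and y of pen_0 in the frame of mat between -0.108 and 0.108 m and angle between the y axis of each of pen_0, pen_1, pen_2, pen_3 and the x axis of mat, either way round below 0.17 rad and x of each of tip_0, tip_1, tip_2, tip_3 in the frame of mat above 0.03 m and linear speed of each of pen_0, pen_1, pen_2, pen_3 below 0.02 m/s and z of pen_1 in the frame of mat between 0 and 0.017 m and angle between pen_1's own y axis and vertical between 1.48 and 1.66 rad and x of pen_1 in the frame of mat between -0.03 and 0.03 m and y of pen_1 in the frame of mat between -0.108 and 0.108 m and z of pen_2 in the frame of mat between 0 and 0.017 m and angle between pen_2's own y axis and vertical between 1.48 and 1.66 rad and x of pen_2 in the frame of mat between -0.03 and 0.03 m and y of pen_2 in the frame of mat between -0.108 and 0.108 m and z of pen_3 in the frame of mat between 0 and 0.017 m and angle between pen_3's own y axis and vertical between 1.48 and 1.66 rad and x of pen_3 in the frame of mat between -0.03 and 0.03 m and y of pen_3 in the frame of mat between -0.108 and 0.108 m and horizontal distance between each of pen_1, pen_2, pen_3 and pen_0 above 0.015 m and horizontal distance between each of pen_2, pen_3 and pen_1 above 0.015 m and horizontal distance between pen_3 and pen_2 above 0.015 m); the robot touches nothing.
It fails at once if the tape snaps back (runs home faster than 0.25 m/s) (velocity of joint blade below -0.25 m/s).
It fails at once if the sticky notes is shifted by more than 30 mm (distance of sticky_notes from where it was at the start of the episode above 0.03 m).
It fails at once if the balm tin is shifted by more than 30 mm (distance of balm_tin from where it was at the start of the episode above 0.03 m).
Of pen_0, pen_1, pen_2, pen_3 only 3 to 4 are there at a start; the rules pass over those that are not, and their reading is None.
At some moment in a run one of pen_0, pen_1, pen_2, pen_3 may be knocked a few centimetres aside while the robot is not near it.
It also fails if it takes over 210 s, if anything falls off the work surface, if the arm or the gripper's body presses on something with over 40 N, if the wrist force passes 120 N, or if a joint passes its speed limit or range.

### The arm

A 7-joint arm with a two-finger parallel gripper is mounted at the origin on a cart in front of the work surface, level with it; the furniture and walls round the work are solid. World frame = base frame: x ahead of the robot, y to its left, z up, the work surface at z = 0. Lengths are in m, angles in rad, forces in N, time in s.
With the tool pointing down it reaches from about 0.425 to 1.025 m from the base axis. Payload 9.4 kg.
Tool frame: the origin (TCP) lies at the very end of the fingers, on their centre line; the grasp point (between the pads) lies 19 mm behind it (r.grasp_offset is the distance from the TCP to the grasp point, in m); z points along the fingers, y is the line along which they close (so a half turn about z gives the same grasp; the last joint's range is limited). The gripper opens to 93 mm and grips with 3 to 60 N. Pads are 15 mm wide; open, the fingers measure 128 mm over their backs; the gripper's body (75 mm by 188 mm) begins 65 mm behind the grasp point.
Start: joints at [1.119, 0.599, -0.003, 1.599, 0.002, 0.943, -0.08], TCP at [0.265, -0.675, 0.193] pointing down, gripper open.
Joint ranges: [-2.57, 2.57], [-0.35, 1.97], [-1.29, 1.29], [0.11, 2.56], [-1.05, 4.19], [0.11, 1.86], [-2.63, 2.63]. Speed limits (rad/s): [2.22, 2.22, 3.01, 3.01, 3.14, 3.14, 3.14].

### API

Orientations are given as a 3x3 rotation matrix whose columns are the frame's x, y, z axes.
In Python, from station import r gives the robot as it stands.
- The arm moves only by the tool servo_tool, never from a script. Its argument "rows" is a list of rows, each a list of 3 entries, a list of its own where there are three numbers: the finger opening in m, from 0 to 0.093, then the shift along the world's x, y, z in m, then the turn, a rotation vector about the world's x, y, z in rad. In form: [[grip, [x, y, z], [ax, ay, az]], ...]. A call has 1 to 20 rows; each row is the pose to reach, as a shift and turn from the pose commanded when the call began; what a row does not reach only later rows make up. A row lasts 1/10 s, in which the tool goes at most 50 mm and 8.59 degrees, less where a joint would pass 70% of its speed; a pose out of reach is approached as far as the arm can. A call with a gripper value outside its range is refused whole. The fingers move at their own pace and stop on an object; the grip force is fixed at half the most. Time passes only in rows, so rows that repeat a pose let the fingers close. It gives the time, the measured TCP pose, the force, the opening and the grip force at its end, in the units of the state.
- r.get_obs(): the state, without advancing time (a new reading comes with each control period).
- r.camera(name): name is "scene" or "side" or "wrist"; returns the picture (480x640x3 uint8, red, green, blue); there is no depth.
- r.get_calibration(name): a dict with "fx", "fy", "cx", "cy" (pixels), "view" (4x4, takes a point from world to camera coordinates); the wrist camera has in their place "T_tool_cam" (4x4, takes a point from camera to tool coordinates, whose origin is the TCP and whose axes are the flange's). Camera axes: x right, y up, looking along -z (the intrinsics and any distortion apply to the point x, -y, -z); pixel columns grow to the right and rows downward; lengths in m; the calibration is good to about 2 mm. The wrist camera is an equidistant fisheye: a pixel r from the principal point sees the ray r / f radians off the axis. A picture is of the moment at which its call begins: read the wrist's pose just before it. get_calibration takes no time and is no camera call.
- r.sign_off(): hands the job in; it is judged then, once.
The state is a dict: "time": time; "joints": joint angles; "qd": joint speeds; "joint_efforts": joint torques, N m; "position": TCP position; "tool_rot": TCP orientation; "ft_force": force on the tool from outside, world axes, zero at the start; "moment": the same for the moment, N m; "opening": finger opening in m; "grip_force": force on a finger pad.
Only numpy, scipy, OpenCV 4.12 (cv2) and the standard library are available. Lean on these libraries where they do the work, as an engineer would, in place of code of your own. Each camera call takes 0.05 s, during which the arm holds its last target. There are 200 camera calls.

## Working session

There is one attempt and no reset: what is moved stays moved. The work goes in short steps, Python scripts to look and compute and a tool call to move; the robot and the scene stay as the last step left them, time stands still between calls to the robot, and variables do not carry over. Pictures are saved under pics/ and viewed, at most 14 in all, crops included, and the job is handed in when it is done.

Besides the shell and the picture viewer there is one more tool, called by a JSON object that holds its "method" and its "body", one argument or row to a line. servo_tool: Moves the arm, as the interface text tells. Its arguments: {"type":"object","properties":{"rows":{"type":"array"}},"required":["rows"]}

```bash
mkdir -p pics; ls; python3 - <<'E'
from station import r
import cv2,numpy as np
o=r.get_obs();print({k:np.round(v,3).tolist() for k,v in o.items()})
for n in("scene","side","wrist"):
    cv2.imwrite(f"pics/{n}0.png",r.camera(n)[:,:,::-1]); print(n,r.get_calibration(n))
E
```

```text
pics
{'time': 0.0, 'joints': [1.119, 0.6, -0.003, 1.6, 0.002, 0.943, -0.08], 'qd': [-0.0, -0.003, -0.002, 0.001, -0.001, -0.0, 0.001], 'joint_efforts': [-0.002, -76.508, 1.497, -25.235, -0.052, 0.017, 0.0], 'position': [0.265, -0.674, 0.192], 'tool_rot': [[0.931, 0.366, -0.001], [0.366, -0.931, 0.001], [-0.0, -0.002, -1.0]], 'ft_force': [0.734, -0.276, 0.429], 'moment': [-0.018, 0.011, -0.009], 'grip_force': 0.0, 'opening': 0.093}
scene {'fx': 568.1463373007643, 'fy': 568.1463373007643, 'cx': 322.16859612943415, 'cy': 242.12180853087608, 'view': array([[-0.81160132, -0.58398031, -0.01644096,  0.48780437],
       [ 0.40664289, -0.58490035,  0.70180705, -0.30118552],
       [-0.41945782,  0.56290193,  0.71217734, -0.88377017],
       [ 0.        ,  0.        ,  0.        ,  1.        ]])}
side {'fx': 517.7416320007645, 'fy': 517.7416320007645, 'cx': 320.91905761590016, 'cy': 239.92369950288432, 'view': array([[ 9.99962261e-01,  8.68641663e-03,  1.52127752e-04,
        -5.83807963e-01],
       [-3.22653395e-03,  3.55059802e-01,  9.34838021e-01,
        -8.17760127e-02],
       [ 8.06637808e-03, -9.34803232e-01,  3.55074430e-01,
        -1.12869279e+00],
       [ 0.00000000e+00,  0.00000000e+00,  0.00000000e+00,
         1.00000000e+00]])}
wrist {'fx': 371.64829954431775, 'fy': 371.64829954431775, 'cx': 317.1780866164157, 'cy': 240.70696415321078, 'T_tool_cam': array([[ 5.00771349e-04,  9.54747245e-01,  2.97417968e-01,
         8.17272018e-02],
       [ 9.99999714e-01, -3.09406226e-04, -6.90497837e-04,
        -4.11727133e-04],
       [-5.67227936e-04,  2.97418229e-01, -9.54747126e-01,
        -1.91263382e-01],
       [ 0.00000000e+00,  0.00000000e+00,  0.00000000e+00,
         1.00000000e+00]])}
```

View pics/scene0.png

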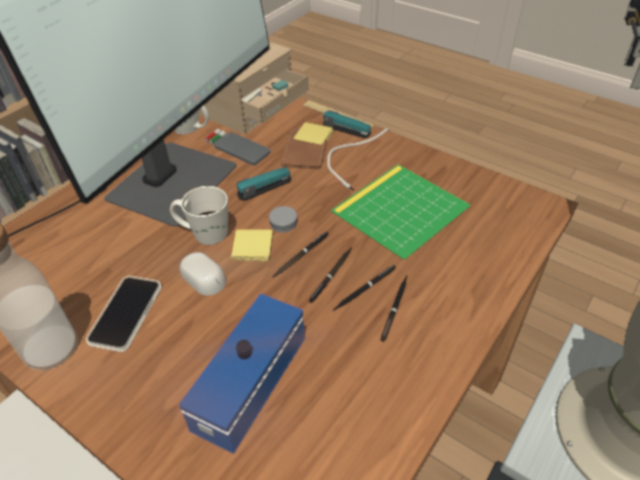

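View pics/side0.png

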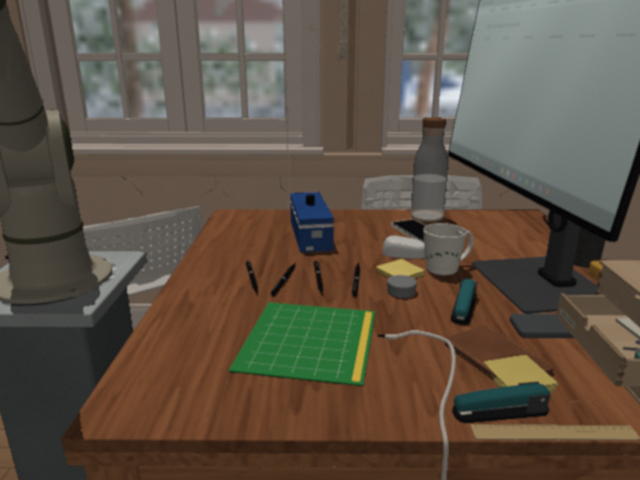

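The scene view shows the case (knob near 244,348), four pens (300,255; 330,275; 365,288; 395,308), the mat (402,210), the tin (283,218) and the notes (252,245). The side view shows the same from −y, with the mat near (310,340).

```bash
cat > h.py <<'E'
import cv2,numpy as np
from station import r
C={n:r.get_calibration(n) for n in("scene","side","wrist")}
def rays(n,uv,obs=None):
    c=C[n];uv=np.atleast_2d(np.asarray(uv,float));a=(uv[:,0]-c['cx'])/c['fx'];b=(uv[:,1]-c['cy'])/c['fy']
    if n=="wrist":
        th=np.hypot(a,b);s=np.where(th>1e-9,np.sin(th)/np.maximum(th,1e-9),1)
        d=np.c_[a*s,-b*s,-np.cos(th)];T=c['T_tool_cam'];R=np.array(obs['tool_rot'])
        return np.array(obs['position'])+R@T[:3,3],d@T[:3,:3].T@R.T
    V=c['view'];R=V[:3,:3];return -R.T@V[:3,3],np.c_[a,-b,-np.ones_like(a)]@R
def plane(n,uv,z,obs=None):
    o,d=rays(n,uv,obs);return o+d*((z-o[2])/d[:,2:3])
def proj(n,P,obs=None):
    c=C[n];P=np.atleast_2d(P)
    if n=="wrist":
        T=c['T_tool_cam'];p=((P-obs['position'])@np.array(obs['tool_rot'])-T[:3,3])@T[:3,:3]
        q=np.c_[p[:,0],-p[:,1]];l=np.linalg.norm(q,axis=1);th=np.arctan2(l,-p[:,2]);return q/l[:,None]*th[:,None]*c['fx']+[c['cx'],c['cy']]
    p=P@c['view'][:3,:3].T+c['view'][:3,3];return np.c_[c['cx']-c['fx']*p[:,0]/p[:,2],c['cy']+c['fy']*p[:,1]/p[:,2]]
def two(a,b,):  # nearest point of rays ((o,d),(o,d))
    A=[];B=[]
    for o,d in(a,b):
        d=d.ravel()/np.linalg.norm(d);M=np.eye(3)-np.outer(d,d);A.append(M);B.append(M@o)
    return np.linalg.lstsq(np.vstack(A),np.hstack(B),rcond=None)[0]
def mask(im,lo,hi):return cv2.inRange(cv2.cvtColor(im,cv2.COLOR_RGB2HSV),np.array(lo),np.array(hi))
def blobs(m,amin):
    return sorted([c for c in cv2.findContours(m,0,cv2.CHAIN_APPROX_NONE)[0] if cv2.contourArea(c)>amin],key=cv2.contourArea,reverse=True)
def filled(m,c):
    f=np.zeros_like(m);cv2.drawContours(f,[c],-1,255,-1);return np.argwhere(f&m)[:,::-1]
E
python3 - <<'E'
from h import *
np.set_printoptions(precision=3,suppress=True)
for n in("scene","side"):
    im=cv2.imread(f"pics/{n}0.png")[:,:,::-1].copy()
    print(n)
    g=mask(im,[50,80,50],[75,255,255])|mask(im,[22,120,120],[34,255,255])
    g=cv2.morphologyEx(g,cv2.MORPH_CLOSE,np.ones((5,5)))
    for c in blobs(g,150)[:4]:
        hull=cv2.convexHull(c);q=cv2.approxPolyDP(hull,6,True)[:,0]
        print("gy",cv2.contourArea(c),q.tolist(),plane(n,q,.004)[:,:2].tolist())
    b=mask(im,[105,120,30],[128,255,255]);b=cv2.morphologyEx(b,cv2.MORPH_CLOSE,np.ones((7,7)))
    c=blobs(b,300)[0];q=cv2.approxPolyDP(cv2.convexHull(c),5,True)[:,0]
    print("blue",q.tolist(),"\n",np.c_[plane(n,q,.082)[:,:2],plane(n,q,0)[:,:2]])
    k=mask(im,[0,0,0],[180,255,50])
    for c in blobs(k,15):
        p=filled(k,c);m=p.mean(0)
        if (n=="scene" and 190<m[0]<420 and 220<m[1]<370) or (n=="side" and 235<m[0]<370 and 180<m[1]<300):
            w=plane(n,p,.006)[:,:2];ctr=w.mean(0);u,s,vt=np.linalg.svd(w-ctr);pr=(w-ctr)@vt[0]
            print("dark",len(p),m,ctr,"mid",ctr+vt[0]*(pr.max()+pr.min())/2,"dir",vt[0],"len",np.ptp(pr))
    if n=="scene":
        print("tin",plane(n,[[283,215]],.026),"notes",plane(n,[[252,243]],.013),"mouse..",plane(n,[[203,273],[207,220],[125,313],[265,180],[350,188],[0,400],[150,480],[495,380],[575,205]],0))
E
```

```text
scene
gy 6417.5 [[397, 166], [469, 205], [404, 258], [332, 211]] [[0.6475449723712146, -0.3719059834383813], [0.44533898918236187, -0.3412524304621197], [0.48275242327858675, -0.11952716171287658], [0.6837258327573088, -0.1521677254202305]]
blue [[291, 354], [269, 389], [236, 407], [200, 382], [219, 356], [271, 348]] 
 [[0.494 0.231 0.531 0.191]
 [0.483 0.299 0.519 0.266]
 [0.504 0.35  0.542 0.323]
 [0.577 0.351 0.623 0.324]
 [0.586 0.3   0.632 0.267]
 [0.527 0.24  0.568 0.201]]
dark 82 [354.634 294.256] [0.512 0.018] mid [0.512 0.019] dir [0.233 0.972] len 0.06892084105044913
dark 65 [398.954 295.062] [ 0.442 -0.029] mid [ 0.442 -0.032] dir [ 0.252 -0.968] len 0.06286907433829564
dark 37 [317.514 240.622] [ 0.655 -0.058] mid [ 0.655 -0.058] dir [0.119 0.993] len 0.050225144626168026
tin [[ 0.749 -0.062  0.026]] notes [[0.758 0.031 0.013]] mouse.. [[ 0.793  0.142  0.   ]
 [ 0.895  0.024  0.   ]
 [ 0.843  0.299 -0.   ]
 [ 0.878 -0.155  0.   ]
 [ 0.697 -0.244 -0.   ]
 [ 0.872  0.541  0.   ]
 [ 0.568  0.487  0.   ]
 [ 0.218  0.034  0.   ]
 [ 0.255 -0.479  0.   ]]
side
gy 8726.0 [[229, 3
[... 1237 characters left out ...]
881] [0.543 0.583] mid [0.543 0.583] dir [ 0.025 -1.   ] len 0.11400673054863043
dark 90 [319.333 282.2  ] [ 0.581 -0.031] mid [ 0.581 -0.033] dir [ 0.092 -0.996] len 0.09807790096915898
dark 87 [253.425 281.862] [ 0.441 -0.03 ] mid [ 0.442 -0.032] dir [ 0.248 -0.969] len 0.09637733445592564
dark 85 [354.976 287.353] [ 0.655 -0.055] mid [ 0.655 -0.055] dir [-0.094 -0.996] len 0.08083125181990641
dark 51 [357.    270.725] [0.664 0.029] mid [0.664 0.033] dir [-0.097 -0.995] len 0.06601457594041496
dark 40 [316.15 266.05] [0.573 0.053] mid [0.572 0.054] dir [ 0.089 -0.996] len 0.05635622990783669
dark 36 [248.667 266.5  ] [0.42  0.049] mid [0.42 0.05] dir [ 0.244 -0.97 ] len 0.05165311740394255
```

```bash
python3 - <<'E'
import cv2
im=cv2.imread("pics/scene0.png")[215:455,170:430]
cv2.imwrite("pics/crop0.png",cv2.resize(im,None,fx=2.5,fy=2.5,interpolation=cv2.INTER_CUBIC))
E
```

```text
(no output)
```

View pics/crop0.png

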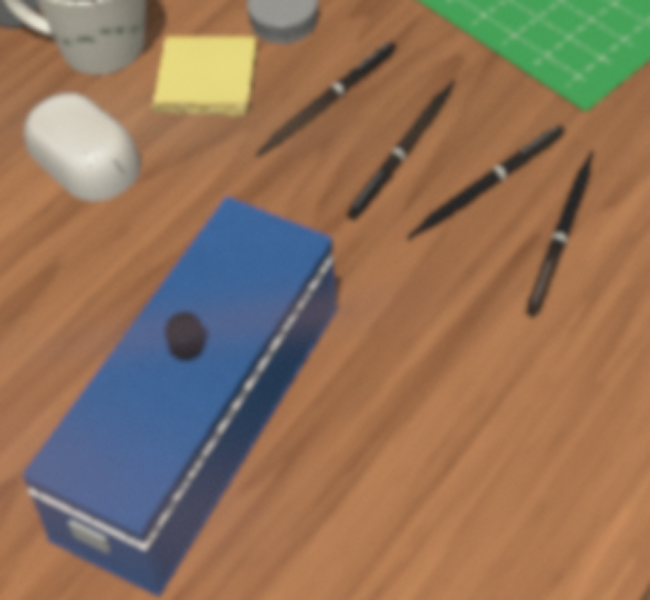

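The crop shows the knob at about (244,345) in the scene, white flange corners at (181,409), (229,434) and (302,318), and four pens. Three of them look tapered toward the case, up-right and up. I'll now compute the case and pen poses.

```bash
python3 - <<'E'
from h import *
np.set_printoptions(precision=4,suppress=True)
s=lambda u,v:(170+u/2.5,215+v/2.5)
print("knob",two(rays("scene",s(185,330)),rays("side",(310,200.5))))
q=[s(28,488),s(148,548),s(331,258)];P=plane("scene",q,.065);print(P,np.linalg.norm(P[1]-P[0]),np.linalg.norm(P[2]-P[1]),"ctr",(P[0]+P[2])/2)
d=(P[2]-P[1]);print("yaw line",np.degrees(np.arctan2(d[1],d[0])))
q=[s(228,197),s(330,240)];P=plane("scene",q,.082);print(P)
for nm,t,e in(("A",(258,154),(394,43)),("B",(453,83),(351,215)),("C",(409,238),(562,127)),("D",(590,153),(532,313))):
    P=plane("scene",[s(*t),s(*e)],.006);d=P[0]-P[1];print(nm,P.mean(0)[:2],np.linalg.norm(d),np.degrees(np.arctan2(d[1],d[0])))
E
```

```text
knob [0.5545 0.2706 0.0967]
[[0.5761 0.3965 0.065 ]
 [0.4911 0.383  0.065 ]
 [0.5303 0.1545 0.065 ]] 0.08609888870090218 0.23185052848426455 ctr [0.5532 0.2755 0.065 ]
yaw line -80.26148351054462
[[0.6127 0.1635 0.082 ]
 [0.5317 0.1526 0.082 ]]
A [ 0.6597 -0.009 ] 0.16371262867676342 84.4848974736246
B [ 0.5779 -0.0001] 0.16002102096825607 -85.1028209761668
C [ 0.5045 -0.0083] 0.16525971590178656 77.30759776634284
D [ 0.4335 -0.0003] 0.16023652479249026 -74.96556860260206
```

{"method": "servo_tool", "body": {
  "rows": [
    [0.093,[0.03,0.05,0.04],[0,0,0]],
    [0.093,[0.06,0.09,0.08],[0,0,0]],
    [0.093,[0.09,0.13,0.11],[0,0,0]],
    [0.093,[0.11,0.17,0.13],[0,0,-0.05]],
    [0.093,[0.13,0.21,0.15],[0,0,-0.1]],
    [0.093,[0.15,0.25,0.16],[0,0,-0.15]],
    [0.093,[0.17,0.295,0.165],[0,0,-0.206]],
    [0.093,[0.19,0.34,0.165],[0,0,-0.206]],
    [0.093,[0.2,0.385,0.165],[0,0,-0.206]],
    [0.093,[0.21,0.43,0.165],[0,0,-0.206]],
    [0.093,[0.22,0.475,0.165],[0,0,-0.206]],
    [0.093,[0.23,0.52,0.165],[0,0,-0.206]],
    [0.093,[0.235,0.565,0.165],[0,0,-0.206]],
    [0.093,[0.235,0.61,0.165],[0,0,-0.206]],
    [0.093,[0.235,0.66,0.165],[0,0,-0.206]],
    [0.093,[0.235,0.71,0.165],[0,0,-0.206]],
    [0.093,[0.235,0.76,0.165],[0,0,-0.206]],
    [0.093,[0.235,0.805,0.165],[0,0,-0.206]],
    [0.093,[0.235,0.805,0.165],[0,0,-0.206]],
    [0.093,[0.235,0.805,0.165],[0,0,-0.206]]
  ]
}}

```text
time: 2.15
position: [0.5, 0.1314, 0.3576]
tool_rot: [[0.985, 0.171, -0.001], [0.171, -0.985, -0.0], [-0.001, 0.0, -1.0]]
ft_force: [0.5, -0.8, -0.6]
opening: 0.0932
grip_force: 0.0
```

```bash
cat > look.py <<'E'
from h import *
import sys
np.set_printoptions(precision=4,suppress=True)
def snap(name):
    o=r.get_obs();im=r.camera("wrist");cv2.imwrite(f"pics/{name}.png",im[:,:,::-1]);np.savez(f"pics/{name}.npz",p=o['position'],R=o['tool_rot']);return dict(position=np.array(o['position']),tool_rot=np.array(o['tool_rot'])),im
if __name__=="__main__":
    o,im=snap(sys.argv[1]);print(o,r.get_obs()['time'])
E
python3 look.py w1
```

```text
{'position': array([0.5   , 0.1314, 0.3576]), 'tool_rot': array([[ 0.9853,  0.171 , -0.0007],
       [ 0.171 , -0.9853, -0.0002],
       [-0.0007,  0.    , -1.    ]])} 2.2
```

View pics/w1.png

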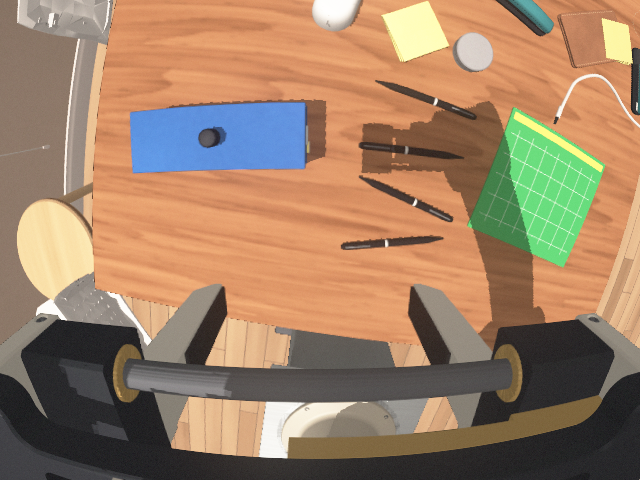

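The wrist view shows the lid with corners (131,112), (305,103), (305,168), (132,173) and the knob at (208,138). Pen tips are at (376,82), (463,157), (360,177) and (443,238), and the table edges are visible at left and bottom.

```bash
cat > m1.py <<'E'
from look import *
def load(n):
    z=np.load(f"pics/{n}.npz");return dict(position=z['p'],tool_rot=z['R']),cv2.imread(f"pics/{n}.png")[:,:,::-1].copy()
if __name__=="__main__":
    o,im=load("w1")
    b=mask(im,[100,130,60],[125,255,255]);b=cv2.morphologyEx(b,cv2.MORPH_CLOSE,np.ones((15,15)))
    q=cv2.approxPolyDP(cv2.convexHull(blobs(b,3000)[0]),5,True)[:,0];P=plane("wrist",q,.082,o);print(q.tolist(),P[:,:2],P.mean(0),np.linalg.norm(np.diff(P,axis=0),axis=1))
    print("knob",plane("wrist",(208,138),.106,o))
    print("edges",plane("wrist",[(100,150),(95,288),(400,345),(175,310)],0,o)[:,:2])
    print("mouse,notes,tin",plane("wrist",[(337,5),(417,32),(474,50)],.015,o)[:,:2])
    print("mat",plane("wrist",[(514,109),(603,166),(563,265),(470,228)],.004,o)[:,:2])
    for nm,t,e in(("A",(375,81),(476,117)),("B",(464,158),(358,147)),("C",(359,176),(453,219)),("D",(444,238),(341,246))):
        P=plane("wrist",[t,e],.006,o);d=P[0]-P[1];print(nm,P.mean(0)[:2],np.linalg.norm(d),np.degrees(np.arctan2(d[1],d[0])))
E
python3 m1.py
```

```text
[[304, 103], [303, 167], [133, 171], [131, 113]] [[0.6092 0.1667]
 [0.5295 0.1544]
 [0.4922 0.3852]
 [0.571  0.3969]] [0.5505 0.2758 0.082 ] [0.0807 0.2338 0.0797]
knob [[0.5501 0.274  0.106 ]]
edges [[ 0.5048  0.4951]
 [ 0.2505  0.5066]
 [ 0.2455 -0.0628]
 [ 0.2435  0.3399]]
mouse,notes,tin [[ 0.7669  0.149 ]
 [ 0.752   0.0288]
 [ 0.7503 -0.0628]]
mat [[ 0.6814 -0.1532]
 [ 0.6429 -0.373 ]
 [ 0.4447 -0.3416]
 [ 0.4764 -0.1229]]
A [ 0.6574 -0.0065] 0.164653256069645 84.65291785125649
B [ 0.5736 -0.0002] 0.16571113226543904 -83.5959423601776
C [ 0.504  -0.0079] 0.16517553668050078 77.0883519755557
D [ 0.4321 -0.0015] 0.16536508678460662 -75.61475428307925
```

{"method": "servo_tool", "body": {
  "rows": [
    [0.093,[0.02,0.045,0],[0,0,0]],
    [0.093,[0.04,0.09,-0.02],[0,0,0]],
    [0.093,[0.052,0.143,-0.06],[0,0,0]],
    [0.093,[0.052,0.143,-0.11],[0,0,0]],
    [0.093,[0.052,0.143,-0.16],[0,0,0]],
    [0.093,[0.052,0.143,-0.2],[0,0,0]],
    [0.093,[0.052,0.143,-0.235],[0,0,0]],
    [0.093,[0.052,0.143,-0.255],[0,0,0]],
    [0.093,[0.052,0.143,-0.27],[0,0,0]],
    [0.093,[0.052,0.143,-0.27],[0,0,0]],
    [0.01,[0.052,0.143,-0.27],[0,0,0]],
    [0.01,[0.052,0.143,-0.27],[0,0,0]],
    [0.01,[0.052,0.143,-0.27],[0,0,0]],
    [0.01,[0.052,0.143,-0.27],[0,0,0]],
    [0.01,[0.052,0.143,-0.27],[0,0,0]],
    [0.01,[0.052,0.143,-0.27],[0,0,0]],
    [0.01,[0.052,0.143,-0.27],[0,0,0]]
  ]
}}

```text
time: 3.9
position: [0.5524, 0.2734, 0.088]
tool_rot: [[0.986, 0.168, 0.0], [0.168, -0.986, 0.0], [0.0, -0.0, -1.0]]
ft_force: [-0.1, -0.3, 0.3]
opening: 0.0417
grip_force: 0.0
```

{"method": "servo_tool", "body": {
  "rows": [
    [0.01,[0,0,0],[0,0,0]],
    [0.01,[0,0,0],[0,0,0]],
    [0.01,[0,0,0],[0,0,0]],
    [0.01,[0,0,0],[0,0,0]],
    [0.01,[0,0,0],[0,0,0]],
    [0.01,[0,0,0.01],[0,0,0]],
    [0.01,[0,0,0.03],[0,0,0]],
    [0.01,[0,0,0.05],[0,0,0]]
  ]
}}

```text
time: 4.7
position: [0.5522, 0.2734, 0.1389]
tool_rot: [[0.986, 0.168, -0.001], [0.168, -0.986, -0.0], [-0.001, 0.0, -1.0]]
ft_force: [0.3, -0.0, 0.8]
opening: 0.0098
grip_force: 0.0
```

```bash
python3 - <<'E'
from h import *
a=r.camera("side")[150:290,230:400];b=r.camera("wrist");s=r.camera("scene")[250:460,150:350]
o=r.get_obs();print(o['opening'],o['grip_force'])
s=cv2.resize(s,(400,420));a=cv2.resize(a,(400,330))
out=np.zeros((600,800,3),np.uint8);out[:420,:400]=s;out[:330,400:]=a;out[330:,400:]=cv2.resize(b,(400,300))[:270]
cv2.imwrite("pics/c1.png",out[:,:,::-1])
E
```

```text
0.00977585138765211 0.0
```

View pics/c1.png

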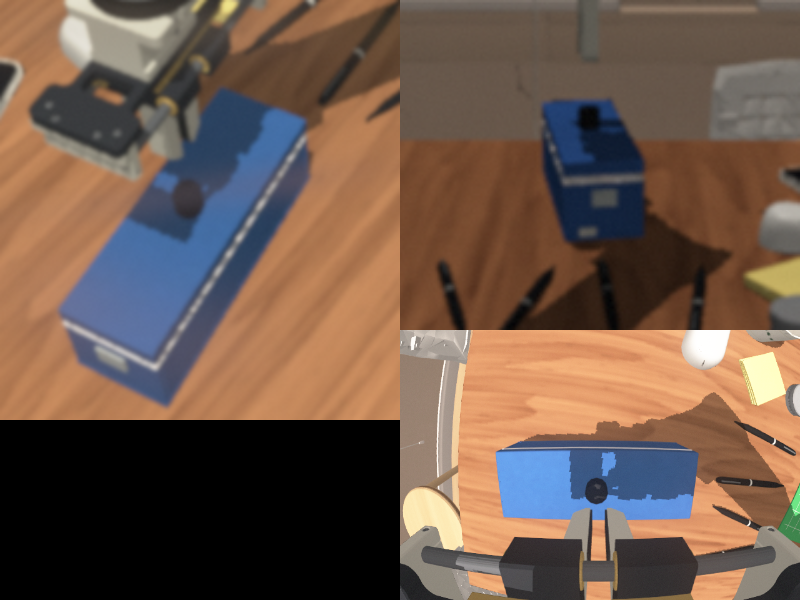

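```bash
python3 - <<'E'
from look import *
o,im=snap("w2")
p=o['position'];print(p,"tcp px",proj("wrist",p[None],o),"under",[proj("wrist",[[p[0],p[1],z]],o) for z in(.106,.094,.082)])
k=mask(im,[0,0,0],[180,255,60]);c=[c for c in blobs(k,100) if 270<c[:,0,0].mean()<360 and 200<c[:,0,1].mean()<330]
for x in c: print(cv2.boundingRect(x),x[:,0].mean(0),[plane("wrist",x[:,0].mean(0),z,o) for z in(.06,.08,.094)])
w=mask(im,[100,130,60],[125,255,255]);w=cv2.morphologyEx(w,cv2.MORPH_CLOSE,np.ones((15,15)));q=cv2.approxPolyDP(cv2.convexHull(blobs(w,3000)[0]),5,True)[:,0];print(q.tolist())
P=plane("wrist",q,.082,o);print(P)
E
```

```text
[0.5532 0.2737 0.1396] tcp px [[317.0777 278.5036]] under [array([[317.1094, 258.1559]]), array([[317.1189, 252.1177]]), array([[317.1275, 246.6028]])]
(296, 238, 36, 41) [314.3077 260.7203] [array([[0.5344, 0.2727, 0.06  ]]), array([[0.5417, 0.2738, 0.08  ]]), array([[0.5468, 0.2746, 0.094 ]])]
(300, 289, 7, 80) [303.3395 329.4753] [array([[0.4718, 0.2716, 0.06  ]]), array([[0.4837, 0.2728, 0.08  ]]), array([[0.492 , 0.2736, 0.094 ]])]
(328, 289, 7, 80) [330.8199 329.2298] [array([[0.4759, 0.2489, 0.06  ]]), array([[0.4875, 0.2517, 0.08  ]]), array([[0.4957, 0.2537, 0.094 ]])]
[[152, 196], [189, 179], [443, 185], [477, 198], [464, 299], [165, 299]]
[[0.5708 0.3984 0.082 ]
 [0.587  0.3705 0.082 ]
 [0.6126 0.1943 0.082 ]
 [0.6089 0.1658 0.082 ]
 [0.5296 0.1524 0.082 ]
 [0.4897 0.385  0.082 ]]
```

```bash
python3 -c "
import cv2
im=cv2.imread('pics/w2.png')[150:400,180:480];cv2.imwrite('pics/w2c.png',cv2.resize(im,None,fx=2.4,fy=2.4))"
```

```text
(no output)
```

View pics/w2c.png

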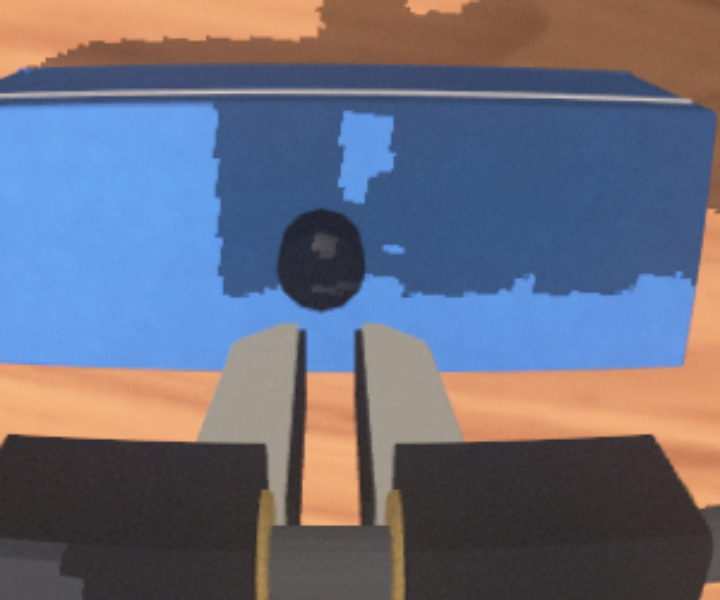

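The pictures show the lid unmoved and the knob, which looks rounded, still on it at wrist (314,260). The fingers closed too high, so I'll grip lower.

{"method": "servo_tool", "body": {
  "rows": [
    [0.06,[-0.003,0.001,0],[0,0,0]],
    [0.06,[-0.003,0.001,0],[0,0,0]],
    [0.06,[-0.003,0.001,0],[0,0,0]],
    [0.06,[-0.003,0.001,0],[0,0,0]],
    [0.06,[-0.003,0.001,0],[0,0,0]],
    [0.06,[-0.003,0.001,0],[0,0,0]],
    [0.06,[-0.003,0.001,0],[0,0,0]],
    [0.06,[-0.003,0.001,0],[0,0,0]],
    [0.06,[-0.003,0.001,-0.025],[0,0,0]],
    [0.06,[-0.003,0.001,-0.045],[0,0,0]],
    [0.06,[-0.003,0.001,-0.053],[0,0,0]],
    [0.06,[-0.003,0.001,-0.055],[0,0,0]],
    [0.06,[-0.003,0.001,-0.055],[0,0,0]]
  ]
}}

```text
time: 6.2
position: [0.5495, 0.2745, 0.0831]
tool_rot: [[0.986, 0.168, 0.0], [0.168, -0.986, 0.0], [0.0, -0.0, -1.0]]
ft_force: [0.4, -0.2, -0.4]
opening: 0.06
grip_force: 0.0
```

{"method": "servo_tool", "body": {
  "rows": [
    [0.01,[0,0,0],[0,0,0]],
    [0.01,[0,0,0],[0,0,0]],
    [0.01,[0,0,0],[0,0,0]],
    [0.01,[0,0,0],[0,0,0]],
    [0.01,[0,0,0],[0,0,0]],
    [0.01,[0,0,0],[0,0,0]],
    [0.01,[0,0,0],[0,0,0]],
    [0.01,[0,0,0],[0,0,0]]
  ]
}}

```text
time: 7.0
position: [0.5494, 0.2745, 0.0831]
tool_rot: [[0.986, 0.168, 0.0], [0.168, -0.986, 0.0], [0.0, -0.0, -1.0]]
ft_force: [-0.8, -0.0, 2.1]
opening: 0.0207
grip_force: 30.0
```

{"method": "servo_tool", "body": {
  "rows": [
    [0.01,[0,0,0.01],[0,0,0]],
    [0.01,[0,0,0.02],[0,0,0]],
    [0.01,[0,0,0.035],[0,0,0]],
    [0.01,[0,0,0.05],[0,0,0]],
    [0.01,[0,0,0.05],[0,0,0]]
  ]
}}

```text
time: 7.5
position: [0.5508, 0.2751, 0.1359]
tool_rot: [[0.986, 0.168, 0.004], [0.168, -0.986, 0.002], [0.004, -0.001, -1.0]]
ft_force: [1.1, 0.1, -0.9]
opening: 0.01
grip_force: 0.0
```

```bash
python3 - <<'E'
from h import *
np.set_printoptions(precision=4,suppress=True)
p=np.array([.5527,.2735,.139])
for z in(0,.01,.02,.03):print(z,proj("side",p+[0,0,z]),proj("scene",p+[0,0,z]))
a=r.camera("side")[130:230,250:370];s=r.camera("scene")[270:400,180:310]
out=np.zeros((600,780,3),np.uint8);out[:390,:390]=cv2.resize(s,(390,390),interpolation=cv2.INTER_CUBIC);out[:325,390:]=cv2.resize(a,(390,325),interpolation=cv2.INTER_CUBIC)
cv2.imwrite("pics/c2.png",out[:400,:,::-1]);o=r.get_obs()['position'];print(o,proj("side",o),proj("scene",o))
E
```

```text
0 [[309.7389 184.0882]] [[241.3113 333.5704]]
0.01 [[309.7096 180.2914]] [[240.529  329.6711]]
0.02 [[309.6801 176.4743]] [[239.7336 325.7063]]
0.03 [[309.6505 172.6366]] [[238.9248 321.6743]]
[0.5498 0.2743 0.1338] [[308.638  185.9742]] [[242.7792 336.8613]]
```

View pics/c2.png

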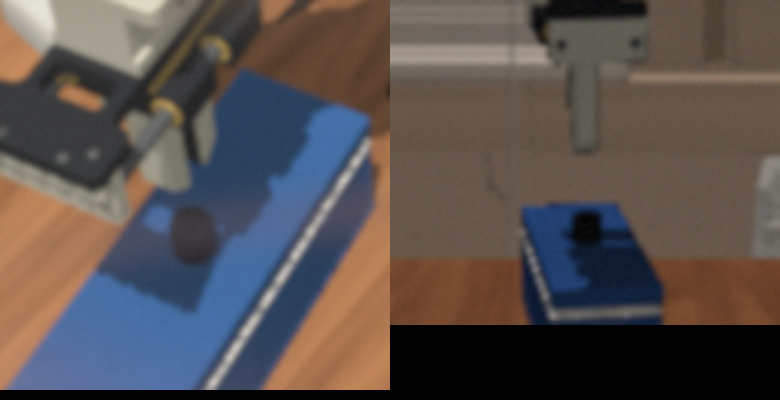

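Side view: fingertip ends at (310,177) while the reported TCP projects to row 186. In the scene view the tips are also about 8 px above the prediction, so the real fingertips end about 22 mm above the reported TCP. The lid is unmoved, so I'll grip lower.

{"method": "servo_tool", "body": {
  "rows": [
    [0.06,[0.001,0,0],[0,0,0]],
    [0.06,[0.001,0,0],[0,0,0]],
    [0.06,[0.001,0,0],[0,0,0]],
    [0.06,[0.001,0,0],[0,0,0]],
    [0.06,[0.001,0,0],[0,0,0]],
    [0.06,[0.001,0,0],[0,0,0]],
    [0.06,[0.001,0,-0.01],[0,0,0]],
    [0.06,[0.001,0,-0.03],[0,0,0]],
    [0.06,[0.001,0,-0.045],[0,0,0]],
    [0.06,[0.001,0,-0.055],[0,0,0]],
    [0.06,[0.001,0,-0.06],[0,0,0]],
    [0.06,[0.001,0,-0.064],[0,0,0]],
    [0.06,[0.001,0,-0.067],[0,0,0]],
    [0.06,[0.001,0,-0.067],[0,0,0]]
  ]
}}

```text
time: 9.0
position: [0.5505, 0.2744, 0.0659]
tool_rot: [[0.986, 0.168, 0.0], [0.168, -0.986, 0.0], [0.0, -0.0, -1.0]]
ft_force: [-0.1, 0.3, 0.6]
opening: 0.0603
grip_force: 0.0
```

{"method": "servo_tool", "body": {
  "rows": [
    [0.06,[0,0,-0.002],[0,0,0]],
    [0.06,[0,0,-0.003],[0,0,0]],
    [0.06,[0,0,-0.003],[0,0,0]]
  ]
}}

```text
time: 9.3
position: [0.5505, 0.2743, 0.063]
tool_rot: [[0.986, 0.168, 0.0], [0.168, -0.986, 0.0], [0.0, -0.0, -1.0]]
ft_force: [-0.4, -0.1, 0.2]
opening: 0.0603
grip_force: 0.0
```

{"method": "servo_tool", "body": {
  "rows": [
    [0.01,[0,0,0],[0,0,0]],
    [0.01,[0,0,0],[0,0,0]],
    [0.01,[0,0,0],[0,0,0]],
    [0.01,[0,0,0],[0,0,0]],
    [0.01,[0,0,0],[0,0,0]],
    [0.01,[0,0,0],[0,0,0]],
    [0.01,[0,0,0],[0,0,0]],
    [0.01,[0,0,0],[0,0,0]]
  ]
}}

```text
time: 10.1
position: [0.5504, 0.2743, 0.063]
tool_rot: [[0.986, 0.168, 0.0], [0.168, -0.986, -0.0], [0.0, 0.0, -1.0]]
ft_force: [-0.3, 1.1, 0.2]
opening: 0.0232
grip_force: 30.0
```

{"method": "servo_tool", "body": {
  "rows": [
    [0.01,[0,0,0.005],[0,0,0]],
    [0.01,[0,0,0.015],[0,0,0]],
    [0.01,[0,0,0.03],[0,0,0]],
    [0.01,[0,0,0.045],[0,0,0]],
    [0.01,[0,0,0.045],[0,0,0]]
  ]
}}

```text
time: 10.6
position: [0.5518, 0.2751, 0.1109]
tool_rot: [[0.986, 0.168, 0.004], [0.168, -0.986, 0.002], [0.004, -0.002, -1.0]]
ft_force: [0.2, 0.6, -1.0]
opening: 0.0232
grip_force: 30.0
```

{"method": "servo_tool", "body": {
  "rows": [
    [0.01,[-0.02,-0.004,0],[0,0,0]],
    [0.01,[-0.05,-0.008,0],[0,0,0]],
    [0.01,[-0.08,-0.013,0],[0,0,0]],
    [0.01,[-0.11,-0.018,0],[0,0,0]],
    [0.01,[-0.127,-0.02,0],[0,0,0]],
    [0.01,[-0.127,-0.02,-0.02],[0,0,0]],
    [0.01,[-0.127,-0.02,-0.045],[0,0,0]],
    [0.01,[-0.127,-0.02,-0.07],[0,0,0]],
    [0.01,[-0.127,-0.02,-0.09],[0,0,0]],
    [0.01,[-0.127,-0.02,-0.1],[0,0,0]],
    [0.01,[-0.127,-0.02,-0.105],[0,0,0]],
    [0.01,[-0.127,-0.02,-0.108],[0,0,0]],
    [0.01,[-0.127,-0.02,-0.108],[0,0,0]]
  ]
}}

```text
time: 11.9
position: [0.4236, 0.2545, 0.0002]
tool_rot: [[0.986, 0.168, 0.0], [0.168, -0.986, 0.0], [0.0, -0.0, -1.0]]
ft_force: [-0.7, -0.3, -0.8]
opening: 0.0235
grip_force: 30.0
```

Lower the last few mm, release, rise, and go over the tray for a look.

{"method": "servo_tool", "body": {
  "rows": [
    [0.01,[0,0,-0.002],[0,0,0]],
    [0.01,[0,0,-0.0035],[0,0,0]],
    [0.01,[0,0,-0.0035],[0,0,0]],
    [0.06,[0,0,-0.0025],[0,0,0]],
    [0.06,[0,0,-0.0025],[0,0,0]],
    [0.06,[0,0,-0.0025],[0,0,0]],
    [0.06,[0,0,-0.0025],[0,0,0]],
    [0.06,[0,0,-0.0025],[0,0,0]],
    [0.06,[0,0,0.02],[0,0,0]],
    [0.06,[0,0,0.06],[0,0,0]],
    [0.06,[0,0,0.11],[0,0,0]],
    [0.06,[0,0,0.16],[0,0,0]],
    [0.06,[0.05,0.005,0.19],[0,0,0]],
    [0.06,[0.1,0.01,0.2],[0,0,0]],
    [0.06,[0.1,0.01,0.2],[0,0,0]],
    [0.06,[0.1,0.01,0.2],[0,0,0]]
  ]
}}

```text
time: 13.5
position: [0.5247, 0.264, 0.1998]
tool_rot: [[0.986, 0.166, 0.0], [0.166, -0.986, 0.0], [0.001, -0.0, -1.0]]
ft_force: [-0.4, -0.0, 0.6]
opening: 0.0601
grip_force: 0.0
```

```bash
python3 look.py w3
```

```text
{'position': array([0.5247, 0.264 , 0.1998]), 'tool_rot': array([[ 0.9861,  0.1661,  0.0005],
       [ 0.1661, -0.9861,  0.0004],
       [ 0.0005, -0.0003, -1.    ]])} 13.55
```

View pics/w3.png

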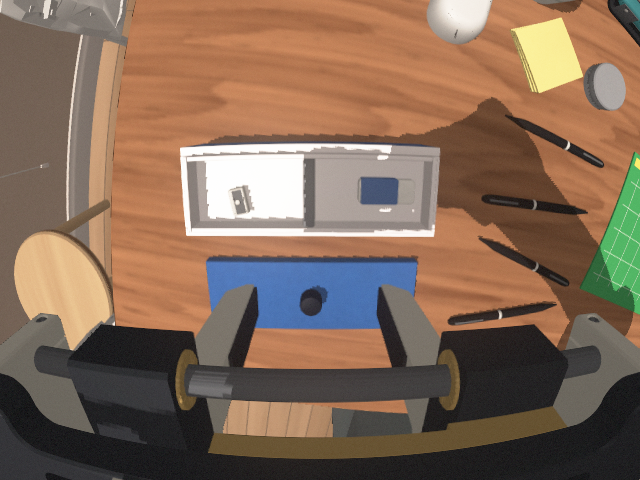

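Lid lies flat at wrist (311,294). The tray is open with its rib at columns 303–315 and rim corners (181,148), (440,148), (435,236), (187,236).

```bash
python3 - <<'E'
from m1 import *
o,im=load("w3")
P=plane("wrist",[(181,148),(440,148),(435,236),(187,236)],.082,o);print(P,P.mean(0),np.linalg.norm(np.diff(P,axis=0),axis=1))
d=(P[0]-P[1]+P[3]-P[2]);print(np.degrees(np.arctan2(d[1],d[0])))
print("rib",plane("wrist",[(309,156),(309,228),(303,192),(315,192)],.080,o)); print("tcp",proj("wrist",[o['position']*[1,1,0]+[0,0,.08]],o))
q=cv2.approxPolyDP(cv2.convexHull(blobs(cv2.morphologyEx(mask(im,[100,130,40],[125,255,255])[245:340],cv2.MORPH_CLOSE,np.ones((15,15))),500)[0]),5,True)[:,0]+[0,245];L=plane("wrist",q,.016,o);print("lid",q.tolist(),L.mean(0),L)
print("knob",plane("wrist",(311,297),.04,o))
E
```

```text
[[0.5733 0.3911 0.082 ]
 [0.6096 0.1719 0.082 ]
 [0.5324 0.1579 0.082 ]
 [0.4952 0.3784 0.082 ]] [0.5526 0.2748 0.082 ] [0.2222 0.0785 0.2235]
99.49259955409165
rib [[0.5814 0.2804 0.08  ]
 [0.52   0.2703 0.08  ]
 [0.5504 0.2804 0.08  ]
 [0.5521 0.2704 0.08  ]]
tcp [[317.071  224.0187]]
lid [[416, 263], [413, 294], [379, 327], [260, 327], [212, 310], [206, 262]] [0.422  0.2503 0.016 ] [[0.4829 0.1461 0.016 ]
 [0.4456 0.1396 0.016 ]
 [0.3977 0.1688 0.016 ]
 [0.3746 0.3065 0.016 ]
 [0.386  0.3652 0.016 ]
 [0.4452 0.3757 0.016 ]]
knob [[0.4356 0.2554 0.04  ]]
```

{"method": "servo_tool", "body": {
  "rows": [
    [0.034,[0.026,0.011,0],[0,0,0]],
    [0.034,[0.026,0.011,0],[0,0,0]],
    [0.034,[0.026,0.011,-0.03],[0,0,0]],
    [0.034,[0.026,0.011,-0.06],[0,0,0]],
    [0.034,[0.026,0.011,-0.09],[0,0,0]],
    [0.034,[0.026,0.011,-0.115],[0,0,0]],
    [0.034,[0.026,0.011,-0.135],[0,0,0]],
    [0.034,[0.026,0.011,-0.15],[0,0,0]],
    [0.034,[0.026,0.011,-0.158],[0,0,0]],
    [0.034,[0.026,0.011,-0.162],[0,0,0]],
    [0.034,[0.026,0.011,-0.162],[0,0,0]]
  ]
}}

```text
time: 14.65
position: [0.5491, 0.2754, 0.038]
tool_rot: [[0.986, 0.168, -0.0], [0.168, -0.986, -0.0], [-0.0, 0.0, -1.0]]
ft_force: [0.4, 0.5, 0.2]
opening: 0.034
grip_force: 0.0
```

{"method": "servo_tool", "body": {
  "rows": [
    [0.002,[0,0,0],[0,0,0]],
    [0.002,[0,0,0],[0,0,0]],
    [0.002,[0,0,0],[0,0,0]],
    [0.002,[0,0,0],[0,0,0]],
    [0.002,[0,0,0],[0,0,0]],
    [0.002,[0,0,0],[0,0,0]],
    [0.002,[0,0,0],[0,0,0]]
  ]
}}

```text
time: 15.35
position: [0.5497, 0.2754, 0.0384]
tool_rot: [[0.986, 0.168, 0.001], [0.168, -0.986, 0.0], [0.001, -0.0, -1.0]]
ft_force: [-0.3, -0.7, 5.9]
opening: 0.0099
grip_force: 30.0
```

{"method": "servo_tool", "body": {
  "rows": [
    [0.002,[0,0,0.005],[0,0,0]],
    [0.002,[0,0,0.015],[0,0,0]],
    [0.002,[0,0,0.03],[0,0,0]],
    [0.002,[0,0,0.05],[0,0,0]],
    [0.002,[0,0,0.06],[0,0,0]],
    [0.002,[0,0,0.06],[0,0,0]],
    [0.002,[0.02,0.01,0.06],[0,0,0]],
    [0.002,[0.05,0.025,0.06],[0,0,0]],
    [0.002,[0.08,0.04,0.06],[0,0,0]],
    [0.002,[0.105,0.055,0.06],[0,0,0]],
    [0.002,[0.121,0.062,0.06],[0,0,0]],
    [0.002,[0.121,0.062,0.04],[0,0,0]],
    [0.002,[0.121,0.062,0.015],[0,0,0]],
    [0.002,[0.121,0.062,-0.01],[0,0,0]],
    [0.002,[0.121,0.062,-0.03],[0,0,0]],
    [0.002,[0.121,0.062,-0.04],[0,0,0]],
    [0.002,[0.121,0.062,-0.045],[0,0,0]],
    [0.002,[0.121,0.062,-0.048],[0,0,0]],
    [0.002,[0.121,0.062,-0.048],[0,0,0]]
  ]
}}

```text
time: 17.25
position: [0.6706, 0.3375, -0.0097]
tool_rot: [[0.986, 0.168, 0.0], [0.168, -0.986, 0.0], [0.0, -0.0, -1.0]]
ft_force: [-0.1, -0.0, -1.8]
opening: 0.0096
grip_force: 30.0
```

{"method": "servo_tool", "body": {
  "rows": [
    [0.002,[0,0,-0.002],[0,0,0]],
    [0.002,[0,0,-0.003],[0,0,0]],
    [0.002,[0,0,-0.003],[0,0,0]],
    [0.034,[0,0,-0.002],[0,0,0]],
    [0.034,[0,0,-0.002],[0,0,0]],
    [0.034,[0,0,-0.002],[0,0,0]],
    [0.034,[0,0,-0.002],[0,0,0]],
    [0.034,[0,0,0.02],[0,0,0]],
    [0.034,[0,0,0.06],[0,0,0]],
    [0.034,[0,0,0.11],[0,0,0]],
    [0.034,[0,0,0.16],[0,0,0]],
    [0.034,[-0.04,-0.02,0.19],[0,0,0]],
    [0.034,[-0.085,-0.04,0.21],[0,0,0]],
    [0.034,[-0.12,-0.062,0.22],[0,0,0]],
    [0.034,[-0.12,-0.062,0.22],[0,0,0]],
    [0.034,[-0.12,-0.062,0.22],[0,0,0]]
  ]
}}

```text
time: 18.85
position: [0.5504, 0.275, 0.211]
tool_rot: [[0.986, 0.168, 0.002], [0.168, -0.986, 0.0], [0.002, -0.0, -1.0]]
ft_force: [-0.4, 0.3, -0.3]
opening: 0.0342
grip_force: 0.0
```

```bash
python3 look.py w4
```

```text
{'position': array([0.5504, 0.275 , 0.211 ]), 'tool_rot': array([[ 0.9858,  0.1679,  0.0018],
       [ 0.1679, -0.9858,  0.0004],
       [ 0.0018, -0.0001, -1.    ]])} 18.9
```

View pics/w4.png

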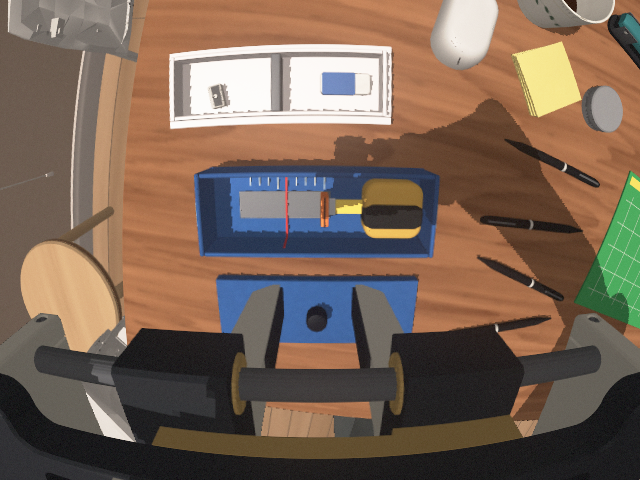

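Tray stands flat at the top. In the case the orange tab is at (325,210), the red line is at column ~287 (floor), and the tape is at the right, so case +x points to world +y.

```bash
python3 - <<'E'
from m1 import *
o,im=load("w4")
ax=np.radians(99.5);a=np.array([np.cos(ax),np.sin(ax)]);n=np.array([-a[1],a[0]]);c=np.array([.552,.2752])
f=lambda P:np.c_[(P[:,:2]-c)@a,(P[:,:2]-c)@n]
cp=plane("wrist",[(195,174),(438,175),(432,256),(202,255)],.062,o);print("case",cp.mean(0),np.linalg.norm(np.diff(cp,axis=0),axis=1),f(cp))
red=mask(im,[0,150,120],[6,255,255])|mask(im,[172,150,120],[180,255,255])
p=np.argwhere(red[170:260,270:310])[:,::-1]+[270,170]
for rr in range(174,254,6):
    s=p[abs(p[:,1]-rr)<=1]
    if len(s):print("red row",rr,s.mean(0),f(plane("wrist",s.mean(0),.006,o)))
org=mask(im,[7,140,120],[18,255,255]);q=np.argwhere(org[185:235,312:336])[:,::-1]+[312,185];print(q.min(0),q.max(0))
for x in(320,322,325,328,329):print(x,f(plane("wrist",(x,210),.046,o)))
cv2.imwrite("pics/w4c.png",cv2.resize(im[165:265,230:390],None,fx=5,fy=5,interpolation=cv2.INTER_CUBIC)[:,:,::-1])
E
```

```text
case [0.5515 0.2754 0.062 ] [0.2311 0.0815 0.2309] [[ 0.1162 -0.0404]
 [-0.1148 -0.0402]
 [-0.1156  0.0413]
 [ 0.1154  0.041 ]]
red row 180 [286. 180.] [[ 0.0335 -0.0252]]
red row 186 [286. 186.] [[ 0.0336 -0.0187]]
red row 192 [286. 192.] [[ 0.0337 -0.0121]]
red row 198 [286. 198.] [[ 0.0338 -0.0055]]
red row 204 [286. 204.] [[0.0339 0.0012]]
red row 210 [286. 210.] [[0.034  0.0079]]
red row 216 [286.5 216. ] [[0.0335 0.0146]]
red row 222 [286.5 222. ] [[0.0337 0.0214]]
red row 228 [286.5 228. ] [[0.0338 0.0283]]
red row 234 [286.75 233.75] [[0.0336 0.0349]]
[321 192] [328 226]
320 [[-0.0028 -0.001 ]]
322 [[-0.0048 -0.001 ]]
325 [[-0.0078 -0.001 ]]
328 [[-0.0107 -0.001 ]]
329 [[-0.0117 -0.001 ]]
```

View pics/w4c.png

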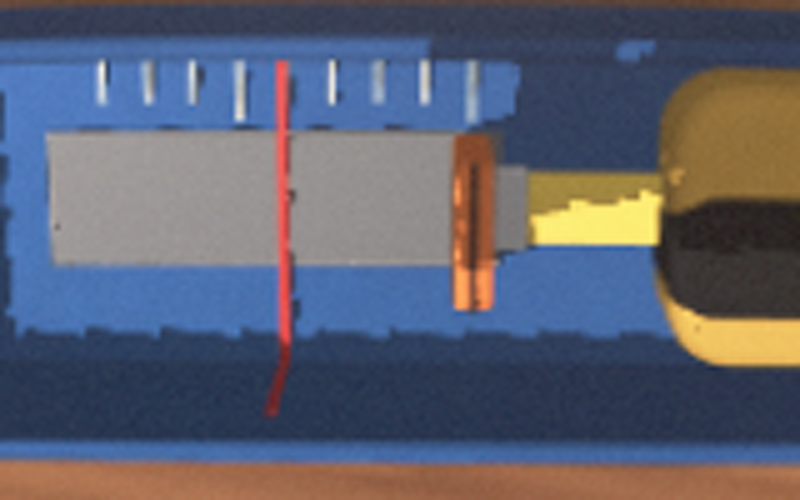

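{"method": "servo_tool", "body": {
  "rows": [
    [0.034,[0.002,-0.008,-0.02],[0,0,0]],
    [0.034,[0.002,-0.008,-0.06],[0,0,0]],
    [0.034,[0.002,-0.008,-0.1],[0,0,0]],
    [0.034,[0.002,-0.008,-0.135],[0,0,0]],
    [0.034,[0.002,-0.008,-0.16],[0,0,0]],
    [0.034,[0.002,-0.008,-0.18],[0,0,0]],
    [0.034,[0.002,-0.008,-0.195],[0,0,0]],
    [0.034,[0.002,-0.008,-0.205],[0,0,0]],
    [0.034,[0.002,-0.008,-0.209],[0,0,0]],
    [0.034,[0.002,-0.008,-0.209],[0,0,0]]
  ]
}}

```text
time: 19.9
position: [0.5526, 0.2675, 0.0007]
tool_rot: [[0.986, 0.168, -0.0], [0.168, -0.986, -0.0], [-0.0, 0.0, -1.0]]
ft_force: [1.1, 0.1, -0.2]
opening: 0.0342
grip_force: 0.0
```

{"method": "servo_tool", "body": {
  "rows": [
    [0.002,[0,0,0],[0,0,0]],
    [0.002,[0,0,0],[0,0,0]],
    [0.002,[0,0,0],[0,0,0]],
    [0.002,[0,0,0],[0,0,0]],
    [0.002,[0,0,0],[0,0,0]],
    [0.002,[0,0,0],[0,0,0]],
    [0.002,[0,0,0],[0,0,0]]
  ]
}}

```text
time: 20.6
position: [0.5526, 0.2682, 0.0015]
tool_rot: [[0.986, 0.168, 0.001], [0.168, -0.986, 0.001], [0.001, -0.001, -1.0]]
ft_force: [-1.1, 3.3, 6.5]
opening: 0.0078
grip_force: 30.0
```

{"method": "servo_tool", "body": {
  "rows": [
    [0.002,[-0.0005,0.003,0],[0,0,0]],
    [0.002,[-0.0011,0.0065,0],[0,0,0]],
    [0.002,[-0.0017,0.0105,0],[0,0,0]],
    [0.002,[-0.0024,0.0145,0],[0,0,0]],
    [0.002,[-0.0031,0.0185,0],[0,0,0]],
    [0.002,[-0.0038,0.0225,0],[0,0,0]],
    [0.002,[-0.0045,0.0265,0],[0,0,0]],
    [0.002,[-0.0051,0.0305,0],[0,0,0]],
    [0.002,[-0.0058,0.0345,0],[0,0,0]],
    [0.002,[-0.0064,0.038,0],[0,0,0]],
    [0.002,[-0.0068,0.0405,0],[0,0,0]],
    [0.002,[-0.0068,0.0405,0],[0,0,0]],
    [0.002,[-0.0068,0.0405,0],[0,0,0]]
  ]
}}

```text
time: 21.9
position: [0.5466, 0.305, 0.0015]
tool_rot: [[0.986, 0.166, 0.001], [0.166, -0.986, -0.003], [0.0, 0.003, -1.0]]
ft_force: [-0.5, -5.5, 9.1]
opening: 0.0078
grip_force: 30.0
```

```bash
python3 - <<'E'
from look import *
o,im=snap("w5")
cv2.imwrite("pics/w5c.png",cv2.resize(im[170:330,220:420],None,fx=4,fy=3.75*1,interpolation=cv2.INTER_CUBIC)[:,:,::-1])
s=r.camera("scene");cv2.imwrite("pics/s5.png",s[:,:,::-1])
E
```

```text
(no output)
```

View pics/w5c.png

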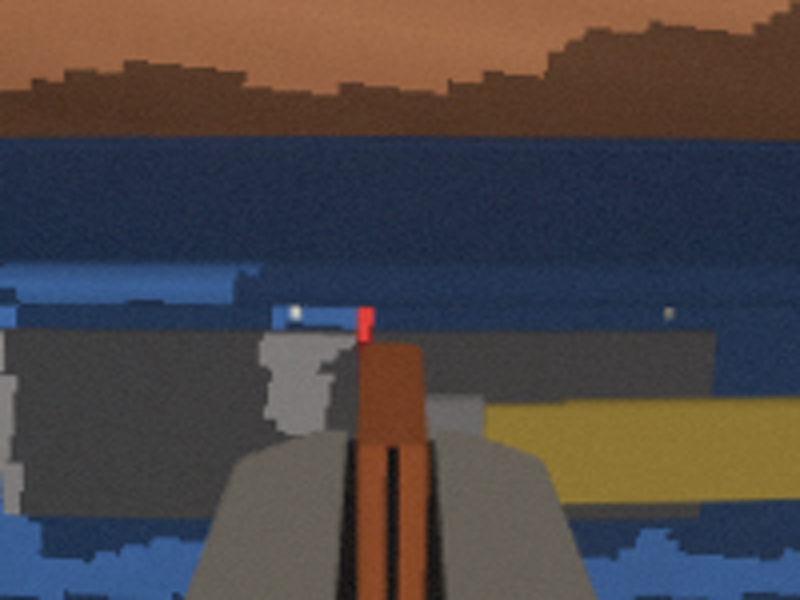

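The tab's black line is at pixel ~318 and the red line at ~311.5, so the tab is about 3.5 mm short. I'll pull a little more and hold.

{"method": "servo_tool", "body": {
  "rows": [
    [0.002,[-0.0003,0.0015,0],[0,0,0]],
    [0.002,[-0.0006,0.0035,0],[0,0,0]],
    [0.002,[-0.0006,0.0035,0],[0,0,0]],
    [0.002,[-0.0006,0.0035,0],[0,0,0]]
  ]
}}

```text
time: 22.4
position: [0.546, 0.3084, 0.0015]
tool_rot: [[0.986, 0.166, 0.001], [0.166, -0.986, -0.004], [0.0, 0.004, -1.0]]
ft_force: [1.7, -6.8, 8.9]
opening: 0.0077
grip_force: 30.0
```

```bash
python3 - <<'E'
from look import *
o,im=snap("w6")
red=mask(im,[0,170,120],[4,255,255])|mask(im,[174,170,120],[180,255,255])
p=np.argwhere(red[245:265,300:335])[:,::-1]+[300,245];m=p.mean(0);print(len(p),m,o['position'])
print(plane("wrist",m,.006,o));v=plane("wrist",m,.006,o)[0]-o['position'];print("along a",v[:2]@[-.165,.986])
dk=im[295:325,300:340].sum(2).mean(0);print(dk.astype(int))
E
```

```text
0 [nan nan] [0.546  0.3084 0.0015]
[[nan nan nan]]
along a nan
[284 283 284 278 247 156  86  80  83 169 230 242 246 248 248 229 166  73
  74 132 248 250 248 250 246 233 168  92  85 132 218 275 282 283 283 283
 283 283 281 282]<stdin>:4: RuntimeWarning: Mean of empty slice.
  ret = um.true_divide(
```

{"method": "servo_tool", "body": {
  "rows": [
    [0.002,[0,0,0],[0,0,0]],
    [0.002,[0,0,0],[0,0,0]],
    [0.002,[0,0,0],[0,0,0]],
    [0.002,[0,0,0],[0,0,0]],
    [0.002,[0,0,0],[0,0,0]],
    [0.002,[0,0,0],[0,0,0]],
    [0.002,[0,0,0],[0,0,0]],
    [0.002,[0,0,0],[0,0,0]],
    [0.002,[0,0,0],[0,0,0]],
    [0.002,[0,0,0],[0,0,0]],
    [0.002,[0,0,0],[0,0,0]],
    [0.002,[0,0,0],[0,0,0]],
    [0.002,[0,0,0],[0,0,0]],
    [0.002,[0,0,0],[0,0,0]],
    [0.002,[0,0,0],[0,0,0]],
    [0.002,[0,0,0],[0,0,0]],
    [0.002,[0,0,0],[0,0,0]],
    [0.002,[0,0,0],[0,0,0]],
    [0.002,[0,0,0],[0,0,0]],
    [0.002,[0,0,0],[0,0,0]]
  ]
}}

```text
time: 24.45
position: [0.546, 0.3083, 0.0015]
tool_rot: [[0.986, 0.166, 0.001], [0.166, -0.986, -0.004], [0.0, 0.004, -1.0]]
ft_force: [0.8, -6.4, 8.2]
opening: 0.0074
grip_force: 30.0
```

```bash
python3 - <<'E'
from look import *
o,im=snap("w7");print(o['position'])
for rr in range(240,270,3):
    print(rr,[tuple(im[rr,c]) for c in ()], "".join("R" if im[rr,c,0]>1.8*im[rr,c,1] and im[rr,c,2]>.2*im[rr,c,0] and im[rr,c,1]<90 else "O" if im[rr,c,0]>1.4*im[rr,c,2] else "." for c in range(295,340)), im[rr,312])
E
```

```text
[0.546  0.3083 0.0015]
240 [] ............................................. [35 50 75]
243 [] ............................................. [33 52 78]
246 [] ............................................. [42 55 83]
249 [] ............................................. [33 51 76]
252 [] .....................RRRR.................... [ 57  90 141]
255 [] .....................RRRR.................... [ 60  95 149]
258 [] ....................ORRRR.................... [53 55 60]
261 [] .................OOOORRRROOO................. [82 60 50]
264 [] ...............OORORRORRRRRORRO.............. [112  61  35]
267 [] ...............RRORRRRRRRRRRRRO.............. [116  66  41]
```

Red line (316–320) coincides with the tab middle (318). It has been held, so I ease it home.

{"method": "servo_tool", "body": {
  "rows": [
    [0.002,[0.0004,-0.0025,0],[0,0,0]],
    [0.002,[0.0009,-0.0055,0],[0,0,0]],
    [0.002,[0.0014,-0.0085,0],[0,0,0]],
    [0.002,[0.0019,-0.0115,0],[0,0,0]],
    [0.002,[0.0024,-0.0145,0],[0,0,0]],
    [0.002,[0.0029,-0.0175,0],[0,0,0]],
    [0.002,[0.0034,-0.0205,0],[0,0,0]],
    [0.002,[0.0039,-0.0235,0],[0,0,0]],
    [0.002,[0.0044,-0.0265,0],[0,0,0]],
    [0.002,[0.0049,-0.0295,0],[0,0,0]],
    [0.002,[0.0054,-0.0325,0],[0,0,0]],
    [0.002,[0.0059,-0.0355,0],[0,0,0]],
    [0.002,[0.0064,-0.0385,0],[0,0,0]],
    [0.002,[0.0069,-0.041,0],[0,0,0]],
    [0.002,[0.0073,-0.0435,0],[0,0,0]],
    [0.002,[0.0076,-0.0455,0],[0,0,0]],
    [0.002,[0.0076,-0.046,0],[0,0,0]],
    [0.002,[0.0076,-0.046,0],[0,0,0]],
    [0.002,[0.0076,-0.046,0],[0,0,0]]
  ]
}}

```text
time: 26.4
position: [0.5527, 0.2682, 0.0015]
tool_rot: [[0.986, 0.17, 0.001], [0.17, -0.986, 0.004], [0.002, -0.003, -1.0]]
ft_force: [-1.9, 6.2, 4.1]
opening: 0.0075
grip_force: 30.0
```

{"method": "servo_tool", "body": {
  "rows": [
    [0.034,[0,0.001,0],[0,0,0]],
    [0.034,[0,0.001,0],[0,0,0]],
    [0.034,[0,0.001,0],[0,0,0]],
    [0.034,[0,0.001,0],[0,0,0]],
    [0.034,[0,0.001,0],[0,0,0]],
    [0.034,[0,0.001,0],[0,0,0]],
    [0.034,[0,0.001,0.02],[0,0,0]],
    [0.034,[0,0.001,0.06],[0,0,0]],
    [0.034,[0,0.001,0.11],[0,0,0]],
    [0.034,[0,0.001,0.16],[0,0,0]],
    [0.034,[0,-0.04,0.2],[0,0,0]],
    [0.034,[0,-0.09,0.22],[0,0,0]],
    [0.034,[0,-0.14,0.23],[0,0,0]],
    [0.034,[0,-0.19,0.23],[0,0,0]],
    [0.034,[0,-0.24,0.23],[0,0,0]],
    [0.034,[0,-0.27,0.23],[0,0,0]],
    [0.034,[0,-0.27,0.23],[0,0,0]],
    [0.034,[0,-0.27,0.23],[0,0,0]]
  ]
}}

```text
time: 28.2
position: [0.5525, -0.0056, 0.231]
tool_rot: [[0.986, 0.166, 0.0], [0.166, -0.986, 0.0], [0.0, -0.0, -1.0]]
ft_force: [-0.4, 0.7, 0.0]
opening: 0.0341
grip_force: 0.0
```

```bash
python3 look.py w8
```

```text
{'position': array([ 0.5525, -0.0056,  0.231 ]), 'tool_rot': array([[ 0.9862,  0.1655,  0.    ],
       [ 0.1655, -0.9862,  0.    ],
       [ 0.    , -0.    , -1.    ]])} 28.25
```

View pics/w8.png

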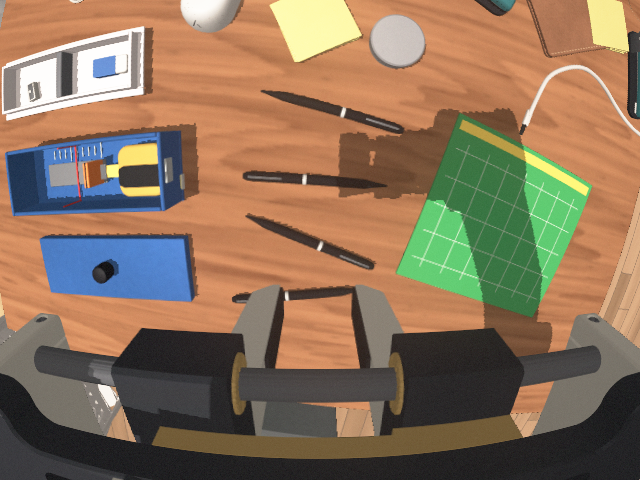

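Tape is home. Pen ends in the wrist view are A (261,91)–(403,131), B (388,186)–(243,176), C (246,214)–(374,268), and D partly hidden at (233,299)–(355,290). They look unchanged, so I compute the grasp poses.

```bash
python3 - <<'E'
from m1 import *
o,im=load("w8");print(np.round(r.get_obs()['joints'],3))
for nm,t,e in(("A",(261,91),(404,131)),("B",(388,186),(242,175)),("C",(246,214),(375,268)),("D",(357,289),(232,298))):
    P=plane("wrist",[t,e],.006,o);d=P[0]-P[1];print(nm,P.mean(0)[:2],np.linalg.norm(d),np.degrees(np.arctan2(d[1],d[0])))
M=plane("wrist",[(460,114),(592,186),(533,318),(397,273)],.004,o)[:,:2];print("mat",M,M.mean(0),np.linalg.norm(np.diff(M,axis=0),axis=1))
d=(M[0]-M[3]+M[1]-M[2]);print("x yaw",np.degrees(np.arctan2(d[1],d[0])))
E
```

```text
[ 0.171  0.369 -0.358  1.939  0.167  0.862 -1.676]
A [ 0.6571 -0.0062] 0.16547755824649935 84.15195809632607
B [0.5758 0.0004] 0.16697311442269278 -84.85414348534874
C [ 0.5031 -0.0077] 0.16704507625254517 75.82339169889943
D [0.4321 0.0037] 0.1575815568073697 -75.53444464146251
mat [[ 0.6839 -0.1517]
 [ 0.6465 -0.3772]
 [ 0.4401 -0.3453]
 [ 0.4798 -0.118 ]] [ 0.5626 -0.248 ] [0.2286 0.2088 0.2307]
x yaw -9.083536557933884
```

{"method": "servo_tool", "body": {
  "rows": [
    [0.04,[0.022,0.006,-0.03],[0,0,0.15]],
    [0.04,[0.022,0.006,-0.06],[0,0,0.3]],
    [0.04,[0.022,0.006,-0.09],[0,0,0.45]],
    [0.04,[0.022,0.006,-0.1],[0,0,0.6]],
    [0.04,[0.022,0.006,-0.1],[0,0,0.75]],
    [0.04,[0.022,0.006,-0.1],[0,0,0.9]],
    [0.04,[0.022,0.006,-0.1],[0,0,1.05]],
    [0.04,[0.022,0.006,-0.1],[0,0,1.2]],
    [0.04,[0.022,0.006,-0.1],[0,0,1.35]],
    [0.04,[0.022,0.006,-0.1],[0,0,1.5]],
    [0.04,[0.022,0.006,-0.1],[0,0,1.5]],
    [0.04,[0.022,0.006,-0.1],[0,0,1.5]],
    [0.04,[0.022,0.006,-0.14],[0,0,1.5]],
    [0.04,[0.022,0.006,-0.18],[0,0,1.5]],
    [0.04,[0.022,0.006,-0.21],[0,0,1.5]],
    [0.04,[0.022,0.006,-0.23],[0,0,1.5]],
    [0.04,[0.022,0.006,-0.24],[0,0,1.5]],
    [0.04,[0.022,0.006,-0.245],[0,0,1.5]],
    [0.04,[0.022,0.006,-0.248],[0,0,1.5]],
    [0.04,[0.022,0.006,-0.248],[0,0,1.5]]
  ]
}}

```text
time: 30.25
position: [0.575, 0.0015, -0.0165]
tool_rot: [[-0.097, 0.995, 0.001], [0.995, 0.097, -0.0], [-0.0, 0.001, -1.0]]
ft_force: [-0.3, 0.1, 0.7]
opening: 0.0401
grip_force: 0.0
```

{"method": "servo_tool", "body": {
  "rows": [
    [0.002,[0,0,0],[0,0,0]],
    [0.002,[0,0,0],[0,0,0]],
    [0.002,[0,0,0],[0,0,0]],
    [0.002,[0,0,0],[0,0,0]],
    [0.002,[0,0,0],[0,0,0]],
    [0.002,[0,0,0],[0,0,0]],
    [0.002,[0,0,0],[0,0,0]]
  ]
}}

```text
time: 30.95
position: [0.5748, 0.0012, -0.0168]
tool_rot: [[-0.098, 0.995, 0.0], [0.995, 0.098, -0.0], [-0.0, 0.0, -1.0]]
ft_force: [-0.6, -1.4, 4.7]
opening: 0.0106
grip_force: 30.0
```

{"method": "servo_tool", "body": {
  "rows": [
    [0.002,[0,0,0.02],[0,0,0]],
    [0.002,[0,0,0.05],[0,0,0]],
    [0.002,[0,0,0.08],[0,0,0.05]],
    [0.002,[0,-0.03,0.1],[0,0,0.15]],
    [0.002,[-0.002,-0.065,0.1],[0,0,0.28]],
    [0.002,[-0.005,-0.1,0.1],[0,0,0.41]],
    [0.002,[-0.008,-0.135,0.1],[0,0,0.54]],
    [0.002,[-0.011,-0.17,0.1],[0,0,0.67]],
    [0.002,[-0.014,-0.205,0.1],[0,0,0.8]],
    [0.002,[-0.017,-0.24,0.1],[0,0,0.93]],
    [0.002,[-0.02,-0.275,0.1],[0,0,1.06]],
    [0.002,[-0.022,-0.305,0.1],[0,0,1.19]],
    [0.002,[-0.024,-0.323,0.1],[0,0,1.309]],
    [0.002,[-0.024,-0.323,0.1],[0,0,1.309]],
    [0.002,[-0.024,-0.323,0.07],[0,0,1.309]],
    [0.002,[-0.024,-0.323,0.04],[0,0,1.309]],
    [0.002,[-0.024,-0.323,0.02],[0,0,1.309]],
    [0.002,[-0.024,-0.323,0.01],[0,0,1.309]],
    [0.002,[-0.024,-0.323,0.006],[0,0,1.309]],
    [0.002,[-0.024,-0.323,0.005],[0,0,1.309]]
  ]
}}

```text
time: 32.95
position: [0.5511, -0.321, -0.0118]
tool_rot: [[-0.987, 0.163, 0.0], [0.163, 0.987, 0.0], [-0.0, 0.0, -1.0]]
ft_force: [-0.1, 0.2, 1.0]
opening: 0.011
grip_force: 30.0
```

{"method": "servo_tool", "body": {
  "rows": [
    [0.034,[0,0,-0.001],[0,0,0]],
    [0.034,[0,0,-0.001],[0,0,0]],
    [0.034,[0,0,-0.001],[0,0,0]],
    [0.034,[0,0,-0.001],[0,0,0]],
    [0.034,[0,0,-0.001],[0,0,0]],
    [0.034,[0,0,0.02],[0,0,0]],
    [0.034,[0,0,0.06],[0,0,0]],
    [0.034,[0,0,0.11],[0,0,0]],
    [0.04,[0,0.03,0.16],[0,0,-0.14]],
    [0.04,[0,0.06,0.2],[0,0,-0.28]],
    [0.04,[0,0.09,0.24],[0,0,-0.42]],
    [0.04,[0,0.12,0.25],[0,0,-0.56]],
    [0.04,[0,0.15,0.25],[0,0,-0.7]],
    [0.04,[0,0.18,0.25],[0,0,-0.84]],
    [0.04,[0,0.21,0.25],[0,0,-0.98]],
    [0.04,[0,0.23,0.25],[0,0,-1.12]],
    [0.04,[0,0.25,0.25],[0,0,-1.26]],
    [0.04,[0,0.25,0.25],[0,0,-1.4]],
    [0.04,[0,0.25,0.25],[0,0,-1.54]],
    [0.04,[0,0.25,0.25],[0,0,-1.64]]
  ]
}}

```text
time: 34.95
position: [0.5505, -0.0712, 0.2381]
tool_rot: [[0.235, 0.972, 0.0], [0.972, -0.235, -0.0], [-0.0, 0.0, -1.0]]
ft_force: [0.4, 0.4, -0.3]
opening: 0.0403
grip_force: 0.0
```

```bash
cat > pens.py <<'E'
from m1 import *
def pens(o,im):
    k=cv2.inRange(im.max(2),0,68);k=cv2.morphologyEx(k,cv2.MORPH_CLOSE,np.ones((5,5)))  # bridge the white ring
    for c in blobs(k,60):
        uv=filled(k,c);w=plane("wrist",uv,.007,o)[:,:2];ctr=w.mean(0);_,_,vt=np.linalg.svd(w-ctr,full_matrices=False);t=(w-ctr)@vt[0];L=np.ptp(t);W=np.ptp((w-ctr)@vt[1])
        if .05<L<.2 and W<.03:
            mid=ctr+vt[0]*(t.max()+t.min())/2;u=vt[0]
            print("px",uv.mean(0).astype(int),"mid",mid,"L",round(L,4),"W",round(W,4),"line yaw",round(np.degrees(np.arctan2(u[1],u[0]))%180,1))
if __name__=="__main__":
    n=sys.argv[1]
    o,im=snap(n) if len(sys.argv)<3 else load(n)
    print(o['position'],np.degrees(np.arctan2(o['tool_rot'][1,0],o['tool_rot'][0,0])));pens(o,im)
E
python3 pens.py w8 old; python3 pens.py w9
```

```text
[ 0.5525 -0.0056  0.231 ] 9.527439994983238
px [138 175] mid [0.5515 0.2161] L 0.0545 W 0.0253 line yaw 99.1
px [341 181] mid [ 0.58   -0.0334] L 0.0904 W 0.0106 line yaw 94.9
px [287 232] mid [0.5118 0.0288] L 0.0861 W 0.0109 line yaw 76.8
px [373 121] mid [ 0.653  -0.0518] L 0.0664 W 0.011 line yaw 83.9
px [273 176] mid [0.5722 0.0502] L 0.0653 W 0.0104 line yaw 95.5
px [66 73] mid [0.6758 0.3433] L 0.0594 W 0.0168 line yaw 11.2
px [318 105] mid [0.6601 0.0169] L 0.058 W 0.0102 line yaw 84.9
px [346 255] mid [ 0.4932 -0.0517] L 0.066 W 0.0109 line yaw 77.1
[ 0.5505 -0.0712  0.2381] 76.38021119309296
px [544 198] mid [ 0.8452 -0.1273] L 0.1287 W 0.022 line yaw 69.3
px [217 186] mid [ 0.441  -0.0317] L 0.0868 W 0.0101 line yaw 104.3
px [264 133] mid [0.5104 0.0211] L 0.0734 W 0.0094 line yaw 75.9
px [265 195] mid [ 0.4921 -0.0528] L 0.0652 W 0.0094 line yaw 75.6
px [189 134] mid [0.422  0.0474] L 0.0664 W 0.0105 line yaw 102.5
px [399 173] mid [ 0.6497 -0.0592] L 0.0545 W 0.0109 line yaw 87.4
```

{"method": "servo_tool", "body": {
  "rows": [
    [0.04,[-0.02,0.03,-0.03],[0,0,0]],
    [0.04,[-0.047,0.064,-0.07],[0,0,0]],
    [0.04,[-0.047,0.064,-0.11],[0,0,0]],
    [0.04,[-0.047,0.064,-0.15],[0,0,0]],
    [0.04,[-0.047,0.064,-0.19],[0,0,0]],
    [0.04,[-0.047,0.064,-0.22],[0,0,0]],
    [0.04,[-0.047,0.064,-0.24],[0,0,0]],
    [0.04,[-0.047,0.064,-0.25],[0,0,0]],
    [0.04,[-0.047,0.064,-0.254],[0,0,0]],
    [0.04,[-0.047,0.064,-0.2545],[0,0,0]],
    [0.04,[-0.047,0.064,-0.2545],[0,0,0]],
    [0.002,[-0.047,0.064,-0.2545],[0,0,0]],
    [0.002,[-0.047,0.064,-0.2545],[0,0,0]],
    [0.002,[-0.047,0.064,-0.2545],[0,0,0]],
    [0.002,[-0.047,0.064,-0.2545],[0,0,0]],
    [0.002,[-0.047,0.064,-0.2545],[0,0,0]],
    [0.002,[-0.047,0.064,-0.2545],[0,0,0]],
    [0.002,[-0.047,0.064,-0.2545],[0,0,0]]
  ]
}}

```text
time: 36.8
position: [0.5038, -0.0078, -0.0164]
tool_rot: [[0.231, 0.973, 0.0], [0.973, -0.231, -0.0], [-0.0, 0.0, -1.0]]
ft_force: [0.6, -0.7, 4.8]
opening: 0.0103
grip_force: 30.0
```

{"method": "servo_tool", "body": {
  "rows": [
    [0.002,[0,0,0.02],[0,0,0]],
    [0.002,[0,0,0.05],[0,0,0]],
    [0.002,[0,0,0.09],[0,0,-0.1]],
    [0.002,[0.005,-0.03,0.1],[0,0,-0.24]],
    [0.002,[0.011,-0.055,0.1],[0,0,-0.38]],
    [0.002,[0.017,-0.08,0.1],[0,0,-0.52]],
    [0.002,[0.023,-0.11,0.1],[0,0,-0.66]],
    [0.002,[0.029,-0.14,0.1],[0,0,-0.8]],
    [0.002,[0.035,-0.17,0.1],[0,0,-0.94]],
    [0.002,[0.041,-0.2,0.1],[0,0,-1.08]],
    [0.002,[0.047,-0.23,0.1],[0,0,-1.22]],
    [0.002,[0.052,-0.255,0.1],[0,0,-1.36]],
    [0.002,[0.055,-0.265,0.1],[0,0,-1.5]],
    [0.002,[0.055,-0.265,0.1],[0,0,-1.5]],
    [0.002,[0.055,-0.265,0.07],[0,0,-1.5]],
    [0.002,[0.055,-0.265,0.04],[0,0,-1.5]],
    [0.002,[0.055,-0.265,0.02],[0,0,-1.5]],
    [0.002,[0.055,-0.265,0.01],[0,0,-1.5]],
    [0.002,[0.055,-0.265,0.006],[0,0,-1.5]],
    [0.002,[0.055,-0.265,0.005],[0,0,-1.5]]
  ]
}}

```text
time: 38.8
position: [0.5587, -0.2722, -0.0115]
tool_rot: [[0.987, -0.16, -0.0], [-0.16, -0.987, 0.0], [-0.0, -0.0, -1.0]]
ft_force: [-0.6, -0.4, -0.6]
opening: 0.0108
grip_force: 30.0
```

{"method": "servo_tool", "body": {
  "rows": [
    [0.03,[0,0,0],[0,0,0]],
    [0.03,[0,0,-0.001],[0,0,0]],
    [0.03,[0,0,-0.001],[0,0,0]],
    [0.03,[0,0,-0.001],[0,0,0]],
    [0.03,[0,0,0.02],[0,0,0]],
    [0.03,[0,0,0.06],[0,0,0]],
    [0.03,[0,0,0.11],[0,0,0]],
    [0.04,[0,0.03,0.16],[0,0,0.14]],
    [0.04,[0,0.07,0.2],[0,0,0.28]],
    [0.04,[0,0.11,0.24],[0,0,0.42]],
    [0.04,[0,0.15,0.25],[0,0,0.56]],
    [0.04,[0,0.19,0.25],[0,0,0.7]],
    [0.04,[0,0.2,0.25],[0,0,0.84]],
    [0.04,[0,0.2,0.25],[0,0,0.98]],
    [0.04,[0,0.2,0.25],[0,0,1.12]],
    [0.04,[0,0.2,0.25],[0,0,1.26]],
    [0.04,[0,0.2,0.25],[0,0,1.4]],
    [0.04,[0,0.2,0.25],[0,0,1.54]],
    [0.04,[0,0.2,0.25],[0,0,1.64]],
    [0.04,[0,0.2,0.25],[0,0,1.64]]
  ]
}}

```text
time: 40.8
position: [0.5584, -0.0729, 0.2384]
tool_rot: [[0.092, 0.996, -0.0], [0.996, -0.092, -0.0], [-0.0, -0.0, -1.0]]
ft_force: [0.1, -0.0, -0.4]
opening: 0.0402
grip_force: 0.0
```

```bash
python3 pens.py w10
```

```text
[ 0.5584 -0.0729  0.2384] 84.73656556024336
px [202 144] mid [0.4319 0.0014] L 0.1606 W 0.011 line yaw 104.6
px [535 227] mid [ 0.8457 -0.1254] L 0.1316 W 0.0244 line yaw 69.2
px [396 179] mid [ 0.6512 -0.0533] L 0.0658 W 0.0106 line yaw 84.6
px [ 45 352] mid [ 0.071 -0.281] L 0.0679 W 0.0271 line yaw 3.5
```

View pics/w10.png

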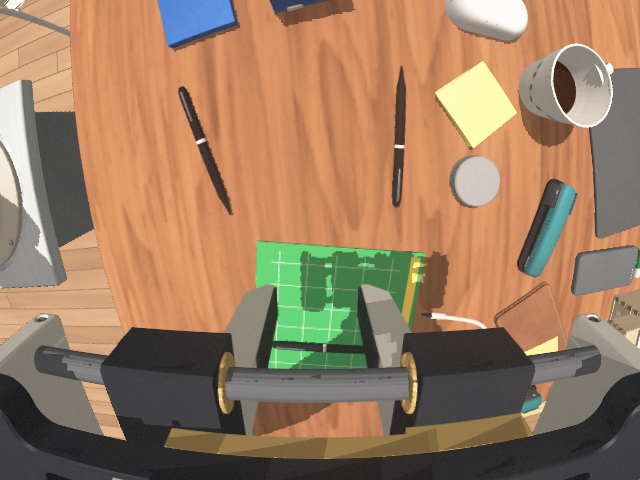

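Pen A lies from tip (402,68) to tail (397,206), pen D from (183,90) to (230,212), and the placed pen is visible on the mat. Neither A nor D has moved.

{"method": "servo_tool", "body": {
  "rows": [
    [0.04,[0.035,0.025,-0.01],[0,0,0]],
    [0.04,[0.07,0.05,-0.03],[0,0,0]],
    [0.04,[0.099,0.067,-0.06],[0,0,0]],
    [0.04,[0.099,0.067,-0.11],[0,0,0]],
    [0.04,[0.099,0.067,-0.15],[0,0,0]],
    [0.04,[0.099,0.067,-0.19],[0,0,0]],
    [0.04,[0.099,0.067,-0.22],[0,0,0]],
    [0.04,[0.099,0.067,-0.24],[0,0,0]],
    [0.04,[0.099,0.067,-0.25],[0,0,0]],
    [0.04,[0.099,0.067,-0.254],[0,0,0]],
    [0.04,[0.099,0.067,-0.255],[0,0,0]],
    [0.04,[0.099,0.067,-0.255],[0,0,0]],
    [0.002,[0.099,0.067,-0.255],[0,0,0]],
    [0.002,[0.099,0.067,-0.255],[0,0,0]],
    [0.002,[0.099,0.067,-0.255],[0,0,0]],
    [0.002,[0.099,0.067,-0.255],[0,0,0]],
    [0.002,[0.099,0.067,-0.255],[0,0,0]],
    [0.002,[0.099,0.067,-0.255],[0,0,0]],
    [0.002,[0.099,0.067,-0.255],[0,0,0]]
  ]
}}

```text
time: 42.75
position: [0.6578, -0.0058, -0.0164]
tool_rot: [[0.093, 0.996, 0.0], [0.996, -0.093, -0.0], [-0.0, 0.0, -1.0]]
ft_force: [-0.5, -1.5, 4.9]
opening: 0.0104
grip_force: 30.0
```

{"method": "servo_tool", "body": {
  "rows": [
    [0.002,[0,0,0.02],[0,0,0]],
    [0.002,[0,0,0.05],[0,0,0]],
    [0.002,[-0.005,0,0.09],[0,0,0]],
    [0.002,[-0.014,-0.02,0.1],[0,0,-0.14]],
    [0.002,[-0.023,-0.04,0.1],[0,0,-0.28]],
    [0.002,[-0.032,-0.06,0.1],[0,0,-0.42]],
    [0.002,[-0.041,-0.08,0.1],[0,0,-0.56]],
    [0.002,[-0.05,-0.1,0.1],[0,0,-0.7]],
    [0.002,[-0.058,-0.12,0.1],[0,0,-0.84]],
    [0.002,[-0.066,-0.14,0.1],[0,0,-0.98]],
    [0.002,[-0.074,-0.165,0.1],[0,0,-1.12]],
    [0.002,[-0.082,-0.19,0.1],[0,0,-1.26]],
    [0.002,[-0.088,-0.21,0.1],[0,0,-1.4]],
    [0.002,[-0.091,-0.217,0.1],[0,0,-1.54]],
    [0.002,[-0.091,-0.217,0.09],[0,0,-1.642]],
    [0.002,[-0.091,-0.217,0.06],[0,0,-1.642]],
    [0.002,[-0.091,-0.217,0.03],[0,0,-1.642]],
    [0.002,[-0.091,-0.217,0.012],[0,0,-1.642]],
    [0.002,[-0.091,-0.217,0.006],[0,0,-1.642]],
    [0.002,[-0.091,-0.217,0.005],[0,0,-1.642]]
  ]
}}

```text
time: 44.75
position: [0.5663, -0.2223, -0.0122]
tool_rot: [[0.987, -0.163, -0.001], [-0.163, -0.987, 0.001], [-0.001, -0.0, -1.0]]
ft_force: [-0.2, 0.1, 0.6]
opening: 0.0108
grip_force: 30.0
```

{"method": "servo_tool", "body": {
  "rows": [
    [0.03,[0,0,0],[0,0,0]],
    [0.03,[0,0,-0.001],[0,0,0]],
    [0.03,[0,0,-0.001],[0,0,0]],
    [0.03,[0,0,-0.001],[0,0,0]],
    [0.03,[0,0,0.02],[0,0,0]],
    [0.03,[0,0,0.06],[0,0,0]],
    [0.03,[0,0,0.11],[0,0,0]],
    [0.04,[-0.01,0.02,0.16],[0,0,0.14]],
    [0.04,[-0.02,0.05,0.2],[0,0,0.28]],
    [0.04,[-0.03,0.08,0.24],[0,0,0.42]],
    [0.04,[-0.04,0.1,0.25],[0,0,0.56]],
    [0.04,[-0.05,0.12,0.25],[0,0,0.7]],
    [0.04,[-0.06,0.14,0.25],[0,0,0.84]],
    [0.04,[-0.07,0.15,0.25],[0,0,0.98]],
    [0.04,[-0.07,0.15,0.25],[0,0,1.12]],
    [0.04,[-0.07,0.15,0.25],[0,0,1.26]],
    [0.04,[-0.07,0.15,0.25],[0,0,1.4]],
    [0.04,[-0.07,0.15,0.25],[0,0,1.54]],
    [0.04,[-0.07,0.15,0.25],[0,0,1.68]],
    [0.04,[-0.07,0.15,0.25],[0,0,1.82]]
  ]
}}

```text
time: 46.75
position: [0.4964, -0.0728, 0.2387]
tool_rot: [[-0.09, 0.996, 0.0], [0.996, 0.09, -0.001], [-0.001, 0.0, -1.0]]
ft_force: [0.3, -0.1, 0.9]
opening: 0.04
grip_force: 0.0
```

{"method": "servo_tool", "body": {
  "rows": [
    [0.04,[0,0,0],[0,0,0.15]],
    [0.04,[0,0,0],[0,0,0.17]],
    [0.04,[0,0,0],[0,0,0.17]]
  ]
}}

```text
time: 47.05
position: [0.4965, -0.0729, 0.2385]
tool_rot: [[-0.249, 0.969, 0.0], [0.969, 0.249, -0.0], [-0.0, 0.0, -1.0]]
ft_force: [-0.5, 0.2, -0.1]
opening: 0.0402
grip_force: 0.0
```

```bash
python3 pens.py w11
```

```text
[ 0.4965 -0.0729  0.2385] 104.41030186914614
px [279  82] mid [0.4204 0.0469] L 0.0653 W 0.0112 line yaw 105.9
px [612 191] mid [0.9064 0.0592] L 0.0514 W 0.019 line yaw 94.2
px [281 152] mid [ 0.4426 -0.0301] L 0.0562 W 0.008 line yaw 104.1
```

{"method": "servo_tool", "body": {
  "rows": [
    [0.04,[-0.03,0.035,-0.02],[0,0,0]],
    [0.04,[-0.064,0.074,-0.06],[0,0,0]],
    [0.04,[-0.064,0.074,-0.11],[0,0,0]],
    [0.04,[-0.064,0.074,-0.15],[0,0,0]],
    [0.04,[-0.064,0.074,-0.19],[0,0,0]],
    [0.04,[-0.064,0.074,-0.22],[0,0,0]],
    [0.04,[-0.064,0.074,-0.24],[0,0,0]],
    [0.04,[-0.064,0.074,-0.25],[0,0,0]],
    [0.04,[-0.064,0.074,-0.254],[0,0,0]],
    [0.04,[-0.064,0.074,-0.255],[0,0,0]],
    [0.04,[-0.064,0.074,-0.255],[0,0,0]],
    [0.002,[-0.064,0.074,-0.255],[0,0,0]],
    [0.002,[-0.064,0.074,-0.255],[0,0,0]],
    [0.002,[-0.064,0.074,-0.255],[0,0,0]],
    [0.002,[-0.064,0.074,-0.255],[0,0,0]],
    [0.002,[-0.064,0.074,-0.255],[0,0,0]],
    [0.002,[-0.064,0.074,-0.255],[0,0,0]],
    [0.002,[-0.064,0.074,-0.255],[0,0,0]]
  ]
}}

```text
time: 48.9
position: [0.4328, 0.0012, -0.0164]
tool_rot: [[-0.252, 0.968, 0.0], [0.968, 0.252, -0.0], [-0.0, 0.0, -1.0]]
ft_force: [0.6, -1.0, 6.2]
opening: 0.0103
grip_force: 30.0
```

{"method": "servo_tool", "body": {
  "rows": [
    [0.002,[0,0,0.02],[0,0,0]],
    [0.002,[0,0,0.05],[0,0,0]],
    [0.002,[0.01,-0.01,0.09],[0,0,0.1]],
    [0.002,[0.028,-0.035,0.1],[0,0,0.22]],
    [0.002,[0.046,-0.055,0.1],[0,0,0.34]],
    [0.002,[0.064,-0.08,0.1],[0,0,0.46]],
    [0.002,[0.082,-0.1,0.1],[0,0,0.58]],
    [0.002,[0.1,-0.125,0.1],[0,0,0.7]],
    [0.002,[0.118,-0.145,0.1],[0,0,0.82]],
    [0.002,[0.132,-0.165,0.1],[0,0,0.94]],
    [0.002,[0.142,-0.175,0.1],[0,0,1.06]],
    [0.002,[0.142,-0.175,0.1],[0,0,1.152]],
    [0.002,[0.142,-0.175,0.1],[0,0,1.152]],
    [0.002,[0.142,-0.175,0.07],[0,0,1.152]],
    [0.002,[0.142,-0.175,0.04],[0,0,1.152]],
    [0.002,[0.142,-0.175,0.02],[0,0,1.152]],
    [0.002,[0.142,-0.175,0.01],[0,0,1.152]],
    [0.002,[0.142,-0.175,0.006],[0,0,1.152]],
    [0.002,[0.142,-0.175,0.005],[0,0,1.152]]
  ]
}}

```text
time: 50.8
position: [0.5748, -0.1733, -0.0113]
tool_rot: [[-0.987, 0.163, 0.0], [0.163, 0.987, 0.0], [-0.0, 0.0, -1.0]]
ft_force: [-0.1, 0.6, 0.3]
opening: 0.0102
grip_force: 30.0
```

{"method": "servo_tool", "body": {
  "rows": [
    [0.03,[0,0,0],[0,0,0]],
    [0.03,[0,0,-0.001],[0,0,0]],
    [0.03,[0,0,-0.001],[0,0,0]],
    [0.03,[0,0,-0.001],[0,0,0]],
    [0.03,[0,0,0.02],[0,0,0]],
    [0.03,[0,0,0.06],[0,0,0]],
    [0.03,[0,0,0.11],[0,0,0]],
    [0.03,[0,0,0.16],[0,0,0]],
    [0.03,[-0.01,0,0.2],[0,0,-0.14]],
    [0.03,[-0.02,0,0.24],[0,0,-0.28]],
    [0.03,[-0.03,0.01,0.26],[0,0,-0.42]],
    [0.03,[-0.03,0.03,0.28],[0,0,-0.56]],
    [0.03,[-0.03,0.05,0.3],[0,0,-0.7]],
    [0.03,[-0.03,0.07,0.3],[0,0,-0.84]],
    [0.03,[-0.03,0.09,0.3],[0,0,-0.98]],
    [0.03,[-0.03,0.11,0.3],[0,0,-1.12]],
    [0.03,[-0.03,0.13,0.3],[0,0,-1.26]],
    [0.03,[-0.03,0.16,0.3],[0,0,-1.4]],
    [0.03,[-0.03,0.18,0.3],[0,0,-1.54]],
    [0.03,[-0.03,0.2,0.3],[0,0,-1.68]]
  ]
}}

```text
time: 52.8
position: [0.5442, 0.0275, 0.2887]
tool_rot: [[0.274, 0.962, 0.0], [0.962, -0.274, -0.0], [-0.0, 0.0, -1.0]]
ft_force: [0.4, -0.8, 0.1]
opening: 0.0303
grip_force: 0.0
```

{"method": "servo_tool", "body": {
  "rows": [
    [0.03,[0,0,0],[0,0,-0.15]],
    [0.03,[0,0,0],[0,0,-0.3]],
    [0.03,[0,0,0],[0,0,-0.45]],
    [0.03,[0,0,0],[0,0,-0.6]],
    [0.03,[0,0,0],[0,0,-0.75]],
    [0.03,[0,0,0],[0,0,-0.9]],
    [0.03,[0,0,0],[0,0,-1.05]],
    [0.03,[0,0,0],[0,0,-1.1]],
    [0.03,[0,0,0],[0,0,-1.1]]
  ]
}}

```text
time: 53.7
position: [0.5444, 0.0266, 0.2887]
tool_rot: [[0.981, 0.196, 0.0], [0.196, -0.981, -0.0], [0.0, 0.0, -1.0]]
ft_force: [0.2, 0.3, -0.7]
opening: 0.0299
grip_force: 0.0
```

```bash
python3 - <<'E'
from look import *
o,im=snap("w12");print(o['position'],r.get_obs()['time'])
s=r.camera("scene");a=r.camera("side")
out=np.zeros((600,800,3),np.uint8);out[:360,:400]=cv2.resize(s[150:450,160:480],(400,360));out[:360,400:]=cv2.resize(a[180:400,200:420],(400,360));out[360:,:320]=cv2.resize(im,(320,240))
c=im[60:340,380:640];out[360:,400:620]=cv2.resize(c,(220,240));cv2.imwrite("pics/f1.png",out[:,:,::-1])
E
```

```text
[0.5444 0.0266 0.2887] 53.75
```

View pics/f1.png

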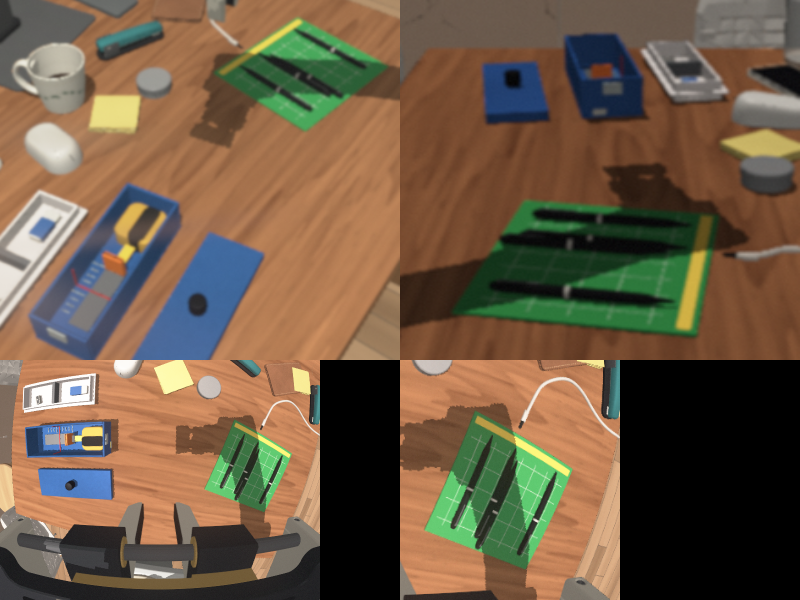

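Scene, side and wrist views agree: lid, tray and tape are good and all four pens are on the mat with tips to the stripe. However, the two middle pens now lie side by side touching (wrist crop ~(500,500)), because one was knocked. I measure them in the mat frame.

```bash
cat > matm.py <<'E'
from m1 import *
o,im=load(sys.argv[1]) if len(sys.argv)>2 else snap(sys.argv[1])
k=cv2.inRange(im.max(2),0,70)
yw=np.radians(-9.4);X=np.array([np.cos(yw),np.sin(yw)]);Y=np.array([-X[1],X[0]]);c=np.array([.563,-.248])
uv=np.argwhere(k)[:,::-1];w=plane("wrist",uv,.013,o)[:,:2]-c;x=w@X;y=w@Y
s=(abs(x)<.11)&(abs(y)<.113);x,y=x[s],y[s]
for a in np.arange(-.1,.1,.015):
    q=np.sort(y[(x>=a)&(x<a+.015)]);g=np.split(q,np.where(np.diff(q)>.003)[0]+1) if len(q) else []
    print(round(a+.0075,3),[(round(t.min(),3),round(t.max(),3)) for t in g if len(t)>2])
E
python3 matm.py w12 old
```

```text
-0.092 [(np.float64(0.009), np.float64(0.022))]
-0.078 [(np.float64(-0.077), np.float64(-0.066)), (np.float64(0.009), np.float64(0.033)), (np.float64(0.072), np.float64(0.081))]
-0.062 [(np.float64(-0.077), np.float64(-0.065)), (np.float64(0.01), np.float64(0.033)), (np.float64(0.075), np.float64(0.082))]
-0.048 [(np.float64(-0.077), np.float64(-0.066)), (np.float64(0.009), np.float64(0.034)), (np.float64(0.071), np.float64(0.072)), (np.float64(0.075), np.float64(0.082))]
-0.033 [(np.float64(-0.078), np.float64(-0.066)), (np.float64(0.01), np.float64(0.033)), (np.float64(0.071), np.float64(0.082))]
-0.018 [(np.float64(-0.078), np.float64(-0.066)), (np.float64(0.01), np.float64(0.033)), (np.float64(0.071), np.float64(0.082))]
-0.003 [(np.float64(-0.078), np.float64(-0.065)), (np.float64(0.009), np.float64(0.033)), (np.float64(0.071), np.float64(0.083))]
0.012 [(np.float64(-0.078), np.float64(-0.065)), (np.float64(0.009), np.float64(0.033)), (np.float64(0.07), np.float64(0.083))]
0.027 [(np.float64(-0.078), np.float64(-0.065)), (np.float64(0.009), np.float64(0.034)), (np.float64(0.07), np.float64(0.083))]
0.042 [(np.float64(-0.078), np.float64(-0.065)), (np.float64(0.011), np.float64(0.033)), (np.float64(0.071), np.float64(0.082))]
0.057 [(np.float64(-0.077), np.float64(-0.066)), (np.float64(0.013), np.float64(0.033)), (np.float64(0.071), np.float64(0.082))]
0.072 [(np.float64(-0.075), np.float64(-0.068)), (np.float64(0.024), np.float64(0.03)), (np.float64(0.074), np.float64(0.079))]
0.088 []
0.103 []
```

```bash
cat >> matm.py <<'E'
for lo,hi in((-.075,-.068),(.011,.019),(.0235,.032),(.073,.08)):
    t=x[(y>lo)&(y<hi)];print((lo,hi),np.percentile(t,[0,.5,99.5,100]))
E
python3 matm.py w12 old|tail -4
```

```text
(-0.075, -0.068) [-0.0819 -0.0812  0.0782  0.0801]
(0.011, 0.019) [-0.0986 -0.0974  0.0588  0.0623]
(0.0235, 0.032) [-0.0821 -0.0813  0.0768  0.0798]
(0.073, 0.08) [-0.0821 -0.0815  0.0779  0.0802]
```

{"method": "servo_tool", "body": {
  "rows": [
    [0.026,[-0.015,-0.045,0],[0,0,-0.1]],
    [0.026,[-0.03,-0.09,0],[0,0,-0.2]],
    [0.026,[-0.045,-0.135,0],[0,0,-0.3]],
    [0.026,[-0.06,-0.18,0],[0,0,-0.361]],
    [0.026,[-0.07,-0.225,-0.02],[0,0,-0.361]],
    [0.026,[-0.0753,-0.245,-0.05],[0,0,-0.361]],
    [0.026,[-0.0753,-0.245,-0.1],[0,0,-0.361]],
    [0.026,[-0.0753,-0.245,-0.15],[0,0,-0.361]],
    [0.026,[-0.0753,-0.245,-0.2],[0,0,-0.361]],
    [0.026,[-0.0753,-0.245,-0.24],[0,0,-0.361]],
    [0.026,[-0.0753,-0.245,-0.27],[0,0,-0.361]],
    [0.026,[-0.0753,-0.245,-0.285],[0,0,-0.361]],
    [0.026,[-0.0753,-0.245,-0.295],[0,0,-0.361]],
    [0.026,[-0.0753,-0.245,-0.3],[0,0,-0.361]],
    [0.026,[-0.0753,-0.245,-0.3],[0,0,-0.361]]
  ]
}}

```text
time: 55.35
position: [0.4695, -0.2187, -0.0116]
tool_rot: [[0.987, -0.162, 0.0], [-0.162, -0.987, 0.0], [-0.0, -0.0, -1.0]]
ft_force: [0.5, 0.6, -0.3]
opening: 0.0258
grip_force: 0.0
```

{"method": "servo_tool", "body": {
  "rows": [
    [0.002,[0,0,0],[0,0,0]],
    [0.002,[0,0,0],[0,0,0]],
    [0.002,[0,0,0],[0,0,0]],
    [0.002,[0,0,0],[0,0,0]],
    [0.002,[0,0,0],[0,0,0]],
    [0.002,[0,0,0],[0,0,0]]
  ]
}}

```text
time: 55.95
position: [0.47, -0.2184, -0.0097]
tool_rot: [[0.987, -0.162, 0.002], [-0.162, -0.987, -0.001], [0.002, 0.0, -1.0]]
ft_force: [-2.8, 3.4, 21.2]
opening: 0.0028
grip_force: 24.5
```

{"method": "servo_tool", "body": {
  "rows": [
    [0.026,[0,0,0.001],[0,0,0]],
    [0.026,[0,0,0.001],[0,0,0]],
    [0.026,[0,0,0.001],[0,0,0]],
    [0.026,[0,0,0.001],[0,0,0]],
    [0.026,[0,0,0.001],[0,0,0]],
    [0.026,[0,0,0.04],[0,0,0]],
    [0.026,[0,0,0.09],[0,0,0]],
    [0.026,[0,0.02,0.14],[0,0,0.1]],
    [0.026,[0.02,0.06,0.19],[0,0,0.2]],
    [0.026,[0.04,0.1,0.24],[0,0,0.3]],
    [0.026,[0.06,0.15,0.29],[0,0,0.36]],
    [0.026,[0.075,0.2,0.3],[0,0,0.361]],
    [0.026,[0.075,0.245,0.3],[0,0,0.361]],
    [0.026,[0.075,0.245,0.3],[0,0,0.361]],
    [0.026,[0.075,0.245,0.3],[0,0,0.361]]
  ]
}}

```text
time: 57.45
position: [0.5455, 0.034, 0.2906]
tool_rot: [[0.979, 0.205, 0.004], [0.205, -0.979, 0.004], [0.005, -0.003, -1.0]]
ft_force: [-0.7, 0.1, 1.1]
opening: 0.026
grip_force: 0.0
```

```bash
python3 matm.py w13
```

```text
-0.092 [(np.float64(-0.002), np.float64(0.011))]
-0.078 [(np.float64(-0.078), np.float64(-0.066)), (np.float64(-0.002), np.float64(0.011)), (np.float64(0.021), np.float64(0.032)), (np.float64(0.072), np.float64(0.081))]
-0.062 [(np.float64(-0.079), np.float64(-0.066)), (np.float64(-0.003), np.float64(0.011)), (np.float64(0.021), np.float64(0.033)), (np.float64(0.075), np.float64(0.082))]
-0.048 [(np.float64(-0.077), np.float64(-0.066)), (np.float64(-0.002), np.float64(0.01)), (np.float64(0.021), np.float64(0.033)), (np.float64(0.074), np.float64(0.081))]
-0.033 [(np.float64(-0.078), np.float64(-0.066)), (np.float64(-0.003), np.float64(0.01)), (np.float64(0.021), np.float64(0.033)), (np.float64(0.07), np.float64(0.082))]
-0.018 [(np.float64(-0.078), np.float64(-0.066)), (np.float64(-0.003), np.float64(0.009)), (np.float64(0.021), np.float64(0.033)), (np.float64(0.07), np.float64(0.081))]
-0.003 [(np.float64(-0.079), np.float64(-0.066)), (np.float64(-0.004), np.float64(0.008)), (np.float64(0.021), np.float64(0.033)), (np.float64(0.07), np.float64(0.082))]
0.012 [(np.float64(-0.078), np
[... 289 characters left out ...]
p.float64(0.082))]
0.042 [(np.float64(-0.078), np.float64(-0.066)), (np.float64(-0.004), np.float64(0.007)), (np.float64(0.021), np.float64(0.033)), (np.float64(0.07), np.float64(0.082))]
0.057 [(np.float64(-0.078), np.float64(-0.066)), (np.float64(-0.001), np.float64(0.003)), (np.float64(0.022), np.float64(0.033)), (np.float64(0.07), np.float64(0.081))]
0.072 [(np.float64(-0.075), np.float64(-0.069)), (np.float64(0.025), np.float64(0.03)), (np.float64(0.074), np.float64(0.079))]
0.088 []
0.103 []
(-0.075, -0.068) [-0.0826 -0.0819  0.0768  0.0787]
(0.011, 0.019) [-0.0873 -0.0873 -0.0774 -0.0774]
(0.0235, 0.032) [-0.0824 -0.0809  0.0756  0.0783]
(0.073, 0.08) [-0.0821 -0.081   0.0787  0.0802]
```

The last measurement shows four parallel pens at mat y of about −0.072, +0.003, +0.027 and +0.076, with lengthwise middles within 18 mm of the mat's and all tips to the stripe. Everything meets the rules, so I hand it in.

```bash
python3 -c "
from station import r
print(r.sign_off())"
```

```text
the job is handed in; nothing more can be done
None
```

I handed the job in at about 57 s, with no verdict returned: lid and tray are flat on the table, the tape was pulled to the red line, held and eased home, and all four pens lie apart on the mat with tips to the stripe (one got knocked, and I re-separated it).

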